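# Refill the ratchet carton dispenser and book it in

### The arm

A 6-joint arm with a two-finger parallel gripper is mounted at the origin on the work surface. World frame = base frame: x ahead of the robot, y to its left, z up, the work surface at z = 0. Lengths are in m, angles in rad, forces in N, time in s.
With the tool pointing down it reaches from about 0.25 to 0.775 m from the base axis. Payload 4 kg.
Tool frame: the origin (TCP) lies at the very end of the fingers, on their centre line; the grasp point (between the pads) lies 19 mm behind it; z points along the fingers, y is the direction in which the jaws open and shut (so a half turn about z gives the same grasp; the last joint's range is limited). The gripper opens to 94 mm and grips with 3 to 60 N. Pads are 16 mm wide; open, the fingers measure 119 mm over their backs; the gripper's body (75 mm by 177 mm) begins 78 mm behind the grasp point.
Start: joints at [-1.357, 0.087, 1.371, -0, 1.684, -0.103], TCP at [0.171, -0.523, 0.206] pointing down, gripper open.
Joint ranges: [-3.1, 3.1], [-0.76, 2.03], [0.27, 2.55], [-1.08, 4.22], [0.17, 2.65], [-2.57, 2.57]. Speed limits (rad/s): [2.79, 2.79, 3.14, 3.14, 3.14, 3.14].

### API

Orientations are given as [roll, pitch, yaw] about the fixed x, y, z axes, in that order (R = Rz(yaw) Ry(pitch) Rx(roll)).
In Python, from bench import robot, snapshot, models gives the robot as it stands.
- The arm moves only by the tool arm_command, never from a script. Its argument "commands" is text: rows parted by semicolons, each of 7 numbers parted by spaces: the shift along the tool's x, y, z in mm, then the turn, a rotation vector about the tool's x, y, z in degrees, then the opening, from 0 (shut) to 1 (fully open). In form: tx ty tz rx ry rz hand; .... A call has 1 to 12 rows; each row shifts and turns the pose as measured when the row begins, along the tool's axes as they then stand; what a row does not reach is not made up. A row lasts 1/8 s, in which the tool goes at most 62.5 mm and 10.7 degrees, less where a joint would pass 70% of its speed; a pose out of reach is approached as far as the arm can. A call is refused whole if a number of a shift passes 62.5 or a number of a turn 10.7, either way. A call with a gripper value outside its range is refused whole. The fingers move at their own pace and stop on an object; the grip force is fixed at half the most. Time passes only in rows, so rows that do not move let the fingers close. It gives the time, the measured TCP pose, the force and the opening at its end, in the units of the state.
- robot.get_obs(): the state, without advancing time (a new reading comes with each control period).
- snapshot(name): name is "scene" or "side" or "wrist"; returns a dict with "img" (480x640x3 uint8, blue, green, red), "camera_matrix" (3x3 intrinsics, pixels), "origin" and "rotation" of the camera in the world. Camera axes: x right, y down, z forward; pixel columns grow to the right and rows downward; lengths in m; the calibration is good to about 2 mm. A picture is of the moment at which its call begins. There is no depth.
- robot.close_job(): hands the job in, once; it reports no verdict.
Trained networks look in a picture, given as the dict that the camera call returned (one of the last four; its "shot" number tells which), for a name from the list of things; names that differ only in an ending like _2 or _b are one class to them, and where a whole thing is asked for, a point or a joint stands for the part that bears it (a point fixed in the world has none). Each returns a list of dicts, best first, with "conf" (0 to 1); they miss things now and then, are a little off and sometimes report something else, mostly with a low value. They report only what shows in the picture. A call takes as long as a camera call. They do not tell look-alikes from the thing itself.
- models.spot_in(query, picture): "bbox" ([left, top, width, height] as shares, 0 to 1, of the picture: columns of its width, rows of its height, round what is visible of it).
- models.tip_of(query, picture): "centre" ([column, row] as shares, 0 to 1, of the picture: columns of its width, rows of its height: a listed point, or the origin of a listed thing).
The state is a dict: "time": time; "joint_positions": joint angles; "qvel": joint speeds; "joint_torque": joint torques, N m; "tool_pos": TCP position; "ee_rot": TCP orientation; "wrist_force": force on the tool from outside, world axes, zero at the start; "wrist_torque": the same for the moment, N m; "width": finger opening in m.
Only numpy, scipy, OpenCV 4.12 (cv2) and the standard library are available. Lean on these libraries where they do the work, as an engineer would, in place of code of your own. Each camera call takes 0.05 s, during which the arm holds its last target. There are 200 camera calls.

### The job

Refill the carton dispenser: flip its yellow pawl right over so that it stays open, draw the toothed bar out by the red handle as far as it goes, and stand every carton upright in the channel, narrow side along it, one behind another. Then lay the pawl back on the teeth and push the bar in until the row stands snug, without gaps, between pusher and stop. Finally pick up the scanner, aim its beam at the middle of the dispenser's barcode label, square on from about 80 mm, hold it still there for a good second, and lay it back on its blue mat the right way up; leave the bottles, jars and tape alone.

Things in the scene. Friction and masses are not known exactly. Their poses are not given: they have to be found in the camera images.
- dispenser: Carton dispenser, fixed. Origin: underside of its 10 mm thick grey base (x -60 to 60 mm); z up. Channel along its y axis; in its frame (mm): floor z = 10, wall inner faces x = -37 and +37, wall tops only z = 26, wall y from -160 to 30; stop plate at the -y end: inner face y = -160, top z = 70; label plate beyond it. Blue pivot cheeks at y = 125 to 149, x = 12 to 18 either side, top z = 70
- bar (a joint): Toothed bar sliding along the dispenser's y: 0 = in (pusher face 45 mm from the stop), 0.14 m = fully withdrawn to +y (185 mm). Blue pusher plate 66 mm wide, 6 mm thick, top 62 mm above the table; teeth every 14 mm, 6 mm high, tops 36 mm above the table; friction about 2 N. With the pawl in the teeth it can be pushed in (clicking, about 3 N more) but not drawn out
- bar_handle (a point): Grip point of the bar's red upright handle at the +y end: 14 mm thick along the dispenser's y, 36 mm wide along x, from 18 to 96 mm above the table; this point is on its middle line 79 mm above the table, 330 mm to +y of the pusher face. Moves with the bar
- bar_face (a point): Middle of the lower edge of the pusher plate's face that meets the cartons (12 mm above the table); moves with the bar
- pawl (a joint): Yellow ratchet pawl hinged about the dispenser's x axis: 0 = down in the teeth (about 0.12 when its tip rests on a tooth), grows as it is lifted up and over towards +y (the bar handle's side), end stop 2.4 rad. Its weight drops it back onto the teeth below about 1.7 rad; beyond about 2.0 it lies over backwards and stays open
- pawl_grip (a point): On the pawl's lift rod: a round yellow rod, 10 mm thick, parallel to the dispenser's x axis, sticking out 50 mm to -x of the bar's middle line; this point is on its axis, 32 mm to -x of the middle line. Pawl down: 57 mm above the table, 54 mm to -y of the hinge and 6 mm below it, only the base plate under it; it runs round pawl_hinge at 54 mm radius
- pawl_hinge (a point): Pivot of the pawl, on the bar's middle line, 63.5 mm above the table (dispenser frame y = 137 mm)
- label (a point): Middle of the white barcode label on the dispenser, 56 x 44 mm, 46 mm above the table; z axis = its outward normal, leaning 30 degrees from vertical towards the dispenser's -x (towards the robot)
- carton0: White medicine carton with a green band, standing upright: 60 mm along its own x, 36 mm along its own y, 66 mm tall; origin: centre of its underside; about 0.11 kg, most of it low down. May be absent
- carton1: White medicine carton with a green band, standing upright: 60 mm along its own x, 36 mm along its own y, 66 mm tall; origin: centre of its underside; about 0.11 kg, most of it low down. May be absent
- carton2: White medicine carton with a green band, standing upright: 60 mm along its own x, 36 mm along its own y, 66 mm tall; origin: centre of its underside; about 0.11 kg, most of it low down. May be absent
- carton3: White medicine carton with a green band, standing upright: 60 mm along its own x, 36 mm along its own y, 66 mm tall; origin: centre of its underside; about 0.11 kg, most of it low down. May be absent
- scanner: Handheld barcode scanner lying level on its mat: grey handle along its own x from x = -75 to 30 mm, 30 mm wide (y), from 22 to 48 mm above its underside; orange head from x = 30 to 80 mm, 50 mm wide, top 58 mm. Origin: between the feet's undersides at the balance point; z up; 0.17 kg. Grip it by the handle across y near x = -5 mm
- scanner_window (a point): Reading window under the scanner's head, 66 mm ahead of the scanner's origin along its x and 14 mm above its underside. Its own x axis is the beam: with the scanner level the beam goes forward and down, 60 degrees below level (0.5 along the scanner's x, -0.866 along z)
- scanner_mat: Blue mat, fixed, 190 x 90 x 4 mm thick, the scanner's place; origin: centre of its underside, x along its length
- amber_bottle: Bystander, not to be disturbed: brown glass bottle, 52 mm across, 105 mm tall; origin: centre of its underside
- white_jar: Bystander, not to be disturbed: white jar with blue cap, 70 mm across, 80 mm tall; origin: centre of its underside
- pill_jar: Bystander, not to be disturbed: small white jar with green cap, 42 mm across, 58 mm tall; origin: centre of its underside
- tape_roll: Bystander, not to be disturbed: yellow roll of tape lying flat, 90 mm across, 24 mm tall; origin: centre of its underside
- syrup_bottle: Bystander, not to be disturbed: brown glass bottle with black cap, 56 mm across, 100 mm tall; origin: centre of its underside
- green_bottle: Bystander, not to be disturbed: green glass bottle, 56 mm across, 100 mm tall; origin: centre of its underside
Mind the look-alikes: they are no part of the job. What is shaped like the scanner but purple is not meant.

How it is judged:
On the way, in this order (a step that is already met when the one before it is completed fails the run):
1. the pawl is flipped over and stays open (joint above 1.9 rad) (value of joint pawl above 1.9 rad), for 0.3 s.
2. the bar is fully withdrawn (joint above 0.125 m) (value of joint bar above 0.125 m), for 0.2 s.
3. every carton stands upright in the channel, let go (x of carton0 in the frame of dispenser between -0.012 and 0.012 m and y of carton0 in the frame of dispenser between -0.15 and 0.012 m and z of each of carton0, carton1, carton2, carton3 in the frame of dispenser below 0.018 m and angle between each of carton0, carton1, carton2, carton3's own z axis and vertical below 0.12 rad and x of carton1 in the frame of dispenser between -0.012 and 0.012 m and y of carton1 in the frame of dispenser between -0.15 and 0.012 m and x of carton2 in the frame of dispenser between -0.012 and 0.012 m and y of carton2 in the frame of dispenser between -0.15 and 0.012 m and x of carton3 in the frame of dispenser between -0.012 and 0.012 m and y of carton3 in the frame of dispenser between -0.15 and 0.012 m and contact force between each of carton0, carton1, carton2, carton3 and the fingers below 0.1 N), for 0.3 s.
4. the pawl lies on the teeth and the pusher holds the row snug against the stop, bar let go (x of carton0 in the frame of dispenser between -0.012 and 0.012 m and y of carton0 in the frame of dispenser between -0.15 and 0.012 m and z of each of carton0, carton1, carton2, carton3 in the frame of dispenser below 0.018 m and angle between each of carton0, carton1, carton2, carton3's own z axis and vertical below 0.12 rad and x of carton1 in the frame of dispenser between -0.012 and 0.012 m and y of carton1 in the frame of dispenser between -0.15 and 0.012 m and x of carton2 in the frame of dispenser between -0.012 and 0.012 m and y of carton2 in the frame of dispenser between -0.15 and 0.012 m and x of carton3 in the frame of dispenser between -0.012 and 0.012 m and y of carton3 in the frame of dispenser between -0.15 and 0.012 m and ((value of joint bar below 0.041 m and (y of carton0 in the frame of dispenser between -0.154 and -0.13 m or y of carton1 in the frame of dispenser between -0.154 and -0.13 m or y of carton2 in the frame of dispenser between -0.154 and -0.13 m or y of carton3 in the frame of dispenser between -0.154 and -0.13 m) and (y of carton0 in the frame of dispenser between -0.118 and -0.094 m or y of carton1 in the frame of dispenser between -0.118 and -0.094 m or y of carton2 in the frame of dispenser between -0.118 and -0.094 m or y of carton3 in the frame of dispenser between -0.118 and -0.094 m)) or (value of joint bar below 0.077 m and (y of carton0 in the frame of dispenser between -0.154 and -0.13 m or y of carton1 in the frame of dispenser between -0.154 and -0.13 m or y of carton2 in the frame of dispenser between -0.154 and -0.13 m or y of carton3 in the frame of dispenser between -0.154 and -0.13 m) and (y of carton0 in the frame of dispenser between -0.118 and -0.094 m or y of carton1 in the frame of dispenser between -0.118 and -0.094 m or y of carton2 in the frame of dispenser between -0.118 and -0.094 m or y of carton3 in the frame of dispenser between -0.118 and -0.094 m) and (y of carton0 in the frame of dispenser between -0.082 and -0.058 m or y of carton1 in the frame of dispenser between -0.082 and -0.058 m or y of carton2 in the frame of dispenser between -0.082 and -0.058 m or y of carton3 in the frame of dispenser between -0.082 and -0.058 m)) or (value of joint bar below 0.113 m and (y of carton0 in the frame of dispenser between -0.154 and -0.13 m or y of carton1 in the frame of dispenser between -0.154 and -0.13 m or y of carton2 in the frame of dispenser between -0.154 and -0.13 m or y of carton3 in the frame of dispenser between -0.154 and -0.13 m) and (y of carton0 in the frame of dispenser between -0.118 and -0.094 m or y of carton1 in the frame of dispenser between -0.118 and -0.094 m or y of carton2 in the frame of dispenser between -0.118 and -0.094 m or y of carton3 in the frame of dispenser between -0.118 and -0.094 m) and (y of carton0 in the frame of dispenser between -0.082 and -0.058 m or y of carton1 in the frame of dispenser between -0.082 and -0.058 m or y of carton2 in the frame of dispenser between -0.082 and -0.058 m or y of carton3 in the frame of dispenser between -0.082 and -0.058 m) and (y of carton0 in the frame of dispenser between -0.046 and -0.022 m or y of carton1 in the frame of dispenser between -0.046 and -0.022 m or y of carton2 in the frame of dispenser between -0.046 and -0.022 m or y of carton3 in the frame of dispenser between -0.046 and -0.022 m))) and value of joint pawl below 0.3 rad and contact force between bar and the fingers below 0.1 N), for 0.3 s.
5. the scanner, held in the gripper, points at the label's middle (beam within 22 mm, 40 to 130 mm off, within 0.4 rad of square) and is held still for 1 s (x of label in the frame of scanner_window between 0.04 and 0.13 m and y of label in the frame of scanner_window between -0.022 and 0.022 m and z of label in the frame of scanner_window between -0.022 and 0.022 m and angle between the x axis of scanner_window and the z axis of label, either way round below 0.4 rad and linear speed of scanner below 0.03 m/s and angular speed of scanner below 0.2 rad/s and contact force between scanner and the fingers above 0.5 N), for 1 s.
At the end, for the whole second after the job is handed in: Cartons upright in the channel (12 mm of its middle line), each within 12 mm of its gapless place from the stop, bar within 14 mm of tight; pawl down on the teeth (below 0.3 rad); scanner level on its mat, origin within 40 mm of the mat's centre; all at rest (x of carton0 in the frame of dispenser between -0.012 and 0.012 m and y of carton0 in the frame of dispenser between -0.15 and 0.012 m and z of each of carton0, carton1, carton2, carton3 in the frame of dispenser below 0.018 m and angle between each of carton0, carton1, carton2, carton3, scanner's own z axis and vertical below 0.12 rad and x of carton1 in the frame of dispenser between -0.012 and 0.012 m and y of carton1 in the frame of dispenser between -0.15 and 0.012 m and x of carton2 in the frame of dispenser between -0.012 and 0.012 m and y of carton2 in the frame of dispenser between -0.15 and 0.012 m and x of carton3 in the frame of dispenser between -0.012 and 0.012 m and y of carton3 in the frame of dispenser between -0.15 and 0.012 m and ((value of joint bar below 0.041 m and (y of carton0 in the frame of dispenser between -0.154 and -0.13 m or y of carton1 in the frame of dispenser between -0.154 and -0.13 m or y of carton2 in the frame of dispenser between -0.154 and -0.13 m or y of carton3 in the frame of dispenser between -0.154 and -0.13 m) and (y of carton0 in the frame of dispenser between -0.118 and -0.094 m or y of carton1 in the frame of dispenser between -0.118 and -0.094 m or y of carton2 in the frame of dispenser between -0.118 and -0.094 m or y of carton3 in the frame of dispenser between -0.118 and -0.094 m)) or (value of joint bar below 0.077 m and (y of carton0 in the frame of dispenser between -0.154 and -0.13 m or y of carton1 in the frame of dispenser between -0.154 and -0.13 m or y of carton2 in the frame of dispenser between -0.154 and -0.13 m or y of carton3 in the frame of dispenser between -0.154 and -0.13 m) and (y of carton0 in the frame of dispenser between -0.118 and -0.094 m or y of carton1 in the frame of dispenser between -0.118 and -0.094 m or y of carton2 in the frame of dispenser between -0.118 and -0.094 m or y of carton3 in the frame of dispenser between -0.118 and -0.094 m) and (y of carton0 in the frame of dispenser between -0.082 and -0.058 m or y of carton1 in the frame of dispenser between -0.082 and -0.058 m or y of carton2 in the frame of dispenser between -0.082 and -0.058 m or y of carton3 in the frame of dispenser between -0.082 and -0.058 m)) or (value of joint bar below 0.113 m and (y of carton0 in the frame of dispenser between -0.154 and -0.13 m or y of carton1 in the frame of dispenser between -0.154 and -0.13 m or y of carton2 in the frame of dispenser between -0.154 and -0.13 m or y of carton3 in the frame of dispenser between -0.154 and -0.13 m) and (y of carton0 in the frame of dispenser between -0.118 and -0.094 m or y of carton1 in the frame of dispenser between -0.118 and -0.094 m or y of carton2 in the frame of dispenser between -0.118 and -0.094 m or y of carton3 in the frame of dispenser between -0.118 and -0.094 m) and (y of carton0 in the frame of dispenser between -0.082 and -0.058 m or y of carton1 in the frame of dispenser between -0.082 and -0.058 m or y of carton2 in the frame of dispenser between -0.082 and -0.058 m or y of carton3 in the frame of dispenser between -0.082 and -0.058 m) and (y of carton0 in the frame of dispenser between -0.046 and -0.022 m or y of carton1 in the frame of dispenser between -0.046 and -0.022 m or y of carton2 in the frame of dispenser between -0.046 and -0.022 m or y of carton3 in the frame of dispenser between -0.046 and -0.022 m))) and value of joint pawl below 0.3 rad and horizontal distance between scanner and scanner_mat below 0.04 m and height (world z) of scanner below 0.012 m and linear speed of each of scanner, carton0, carton1, carton2, carton3 below 0.02 m/s); the robot touches nothing.
It fails at once if a bystander is pushed more than 30 mm or tipped over (distance of any of amber_bottle, white_jar, pill_jar, tape_roll, syrup_bottle, green_bottle from where it was at the start of the episode above 0.03 m or angle between any of amber_bottle, white_jar, pill_jar, tape_roll, syrup_bottle, green_bottle's own z axis and vertical above 0.5 rad).
Of carton0, carton1, carton2, carton3 only 2 to 4 are there at a start; the rules pass over those that are not, and their reading is None.
At some moment in a run one of carton0, carton1, carton2, carton3 may be knocked a few centimetres aside while the robot is not near it.
It also fails if it takes over 210 s, if anything falls off the work surface, if the arm or the gripper's body presses on something with over 40 N, if the wrist force passes 120 N, or if a joint passes its speed limit or range.

## Working session

There is one attempt and no reset: what is moved stays moved. The work goes in short steps, Python scripts to look and compute and a tool call to move; the robot and the scene stay as the last step left them, time stands still between calls to the robot, and variables do not carry over. Pictures are saved under pics/ and viewed, about 12 in all and at most 16, crops included, and the job is handed in when it is done.

Besides the shell and the picture viewer there is one more tool, called by a JSON object that holds its "fn" and its "kwargs", one argument or row to a line. arm_command: Moves the arm, as the interface text tells. Its arguments: {"type":"object","properties":{"commands":{"type":"string"}},"required":["commands"]}

```bash
mkdir -p pics; ls; cat > h.py <<'E'
import numpy as np, cv2
from bench import robot, snapshot, models
from scipy.spatial.transform import Rotation as R
def pix(P,s):
    p=np.array(s["rotation"]).T@(np.array(P)-np.array(s["origin"])); q=np.array(s["camera_matrix"])@p
    return q[:2]/q[2]
def ray(s,px,z):
    d=np.array(s["rotation"])@np.linalg.inv(s["camera_matrix"])@np.array([px[0],px[1],1.])
    o=np.array(s["origin"]); return o+d*(z-o[2])/d[2]
def tips(s,q,z,minc=0.2):
    out=[]
    for t in models.tip_of(q,s):
        if t["conf"]<minc: continue
        p=np.array(t["centre"])*[640,480]; out.append((round(t["conf"],2),p.round(0).tolist(),ray(s,p,z).round(4).tolist()))
    return out
E
python3 - <<'E'
from h import *
for n in ("scene","side"):
    s=snapshot(n); cv2.imwrite(f"pics/{n}0.png",s["img"]); print(n,np.round(s["origin"],3).tolist())
    for q,z in [("dispenser",0),("bar_handle",.079),("bar_face",.012),("pawl_grip",.057),("pawl_hinge",.0635),("label",.046),("carton0",0),("scanner",.004),("scanner_window",.018),("scanner_mat",0),("amber_bottle",0),("white_jar",0),("pill_jar",0),("tape_roll",0),("syrup_bottle",0),("green_bottle",0)]:
        print(q,tips(s,q,z))
E
```

```text
pics
scene [1.115, 0.53, 0.882]Traceback (most recent call last):
  File "<stdin>", line 5, in <module>
  File "h.py", line 14, in tips
    p=np.array(t["centre"])*[640,480]; out.append((round(t["conf"],2),p.round(0).tolist(),ray(s,p,z).round(4).tolist()))
                                                                                          ~~~^^^^^^^
  File "h.py", line 9, in ray
    o=np.array(s["origin"]); return o+d*(z-o[2])/d[2]
                                                 ~^^^
IndexError: invalid index to scalar variable.
```

```bash
python3 - <<'E'
from h import *
s=snapshot("scene"); print(s["rotation"],s["camera_matrix"],s["origin"],s.keys())
E
```

```text
[-2.33793378  0.00632714  2.30585767] [[472.85385376   0.         317.10512575]
 [  0.         472.85385376 235.88981803]
 [  0.           0.           1.        ]] [1.11473435 0.5296314  0.88212583] dict_keys(['img', 'camera_matrix', 'origin', 'rotation', 'shot'])
```

View pics/scene0.png

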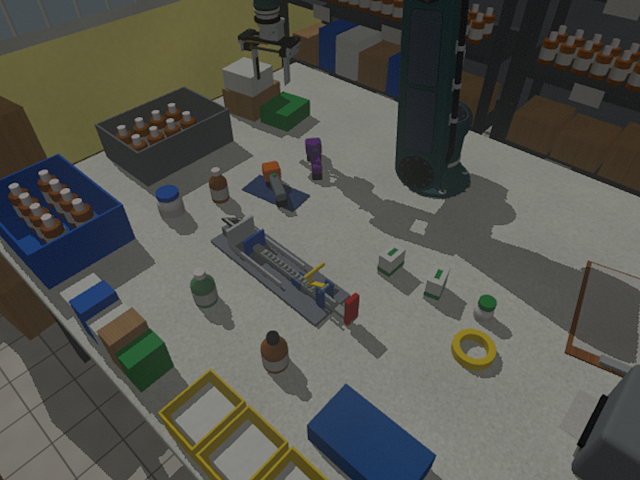

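```bash
cat > fix.py <<'E'
E
sed -i 's/np.array(s\["rotation"\])/R.from_euler("xyz",s["rotation"]).as_matrix()/' h.py; rm fix.py
python3 - <<'E'
from h import *
s=snapshot("scene"); print("base",pix([0,0,0],s), "tcp", pix([.171,-.523,.206],s))
for n in ("scene","side"):
    s=snapshot(n); cv2.imwrite(f"pics/{n}1.png",s["img"]); print(n,np.round(s["origin"],3).tolist())
    for q,z in [("dispenser",0),("bar_handle",.079),("bar_face",.012),("pawl_grip",.057),("pawl_hinge",.0635),("label",.046),("carton0",0),("scanner",.004),("scanner_window",.018),("scanner_mat",0),("amber_bottle",0),("white_jar",0),("pill_jar",0),("tape_roll",0),("syrup_bottle",0),("green_bottle",0)]:
        print(q,tips(s,q,z))
E
```

```text
base [433.6547727  175.38063819] tcp [271.27393524  80.05141227]
scene [1.115, 0.53, 0.882]
dispenser [(0.79, [282.0, 277.0], [0.6059, -0.0529, 0.0])]
bar_handle [(0.61, [351.0, 304.0], [0.6061, 0.1614, 0.079])]
bar_face [(0.74, [253.0, 246.0], [0.5888, -0.1775, 0.012])]
pawl_grip [(0.72, [254.0, 246.0], [0.614, -0.1387, 0.057]), (0.69, [319.0, 266.0], [0.5575, 0.0248, 0.057]), (0.34, [276.0, 191.0], [0.4255, -0.2551, 0.057])]
pawl_hinge [(0.69, [323.0, 286.0], [0.6003, 0.0754, 0.0635]), (0.27, [482.0, 314.0], [0.4313, 0.378, 0.0635])]
label [(0.56, [237.0, 224.0], [0.5822, -0.2412, 0.046])]
carton0 [(0.68, [434.0, 293.0], [0.3995, 0.2507, 0.0]), (0.58, [275.0, 363.0], [0.7846, 0.1054, -0.0]), (0.57, [389.0, 270.0], [0.4123, 0.1289, 0.0])]
scanner [(0.84, [276.0, 192.0], [0.3845, -0.3035, 0.004]), (0.77, [315.0, 163.0], [0.1991, -0.316, 0.004])]
scanner_window [(0.85, [271.0, 174.0], [0.3439, -0.3648, 0.018]), (0.61, [316.0, 152.0], [0.1642, -0.3398, 0.018]), (0.3, [218.0, 198.0], [0.5258, -0.3945, 0.018])]
scanner_mat [(0.78, [276.0, 191.0], [0.378, -0.3081, 0.0]), (0.61, [317.0, 26
[... 1108 characters left out ...]
1, 0.1164, 0.0]), (0.65, [264.0, 335.0], [0.3999, 0.2422, 0.0])]
scanner [(0.64, [468.0, 270.0], [0.2016, -0.3105, 0.004])]
scanner_window [(0.77, [492.0, 267.0], [0.155, -0.354, 0.018])]
scanner_mat [(0.58, [225.0, 367.0], [0.384, 0.3647, 0.0])]
amber_bottle []
white_jar [(0.95, [378.0, 189.0], [0.6571, -0.4594, 0.0]), (0.69, [332.0, 223.0], [0.6188, -0.1991, 0.0]), (0.56, [284.0, 209.0], [0.783, -0.1426, 0.0])]
pill_jar [(0.77, [225.0, 367.0], [0.3837, 0.3655, 0.0]), (0.66, [287.0, 211.0], [0.7639, -0.1393, 0.0])]
tape_roll [(0.7, [186.0, 349.0], [0.4871, 0.4006, 0.0])]
syrup_bottle [(0.75, [222.0, 242.0], [0.767, 0.1067, 0.0])]
green_bottle [(0.65, [284.0, 214.0], [0.7593, -0.1241, 0.0])]
```

View pics/side1.png

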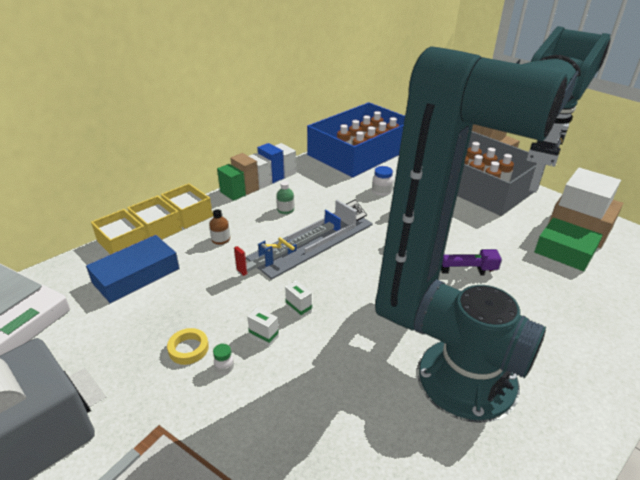

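```bash
cat >> h.py <<'E'
def plan(p,yaw=None,Rt=None,hand=1,n=None,start=None,step=55):
    "straight path rows to p; tool down with jaw axis y at world angle yaw(deg) unless Rt given"
    o=robot.get_obs() if start is None else start
    p0=np.array(o["tool_pos"]); R0=R.from_euler("xyz",o["ee_rot"])
    if Rt is None:
        if yaw is None: Rt=R0
        else:
            c=[R.from_euler("xyz",[np.pi,0,np.radians(a)]) for a in (yaw-90,yaw+90)]
            Rt=min(c,key=lambda r:(R0.inv()*r).magnitude())
    rv=(R0.inv()*Rt).as_rotvec(); d=np.array(p)-p0
    if n is None: n=int(max(1,np.ceil(np.linalg.norm(d)/(step/1000)),np.ceil(np.degrees(np.linalg.norm(rv))/10)))
    rows=[]
    for i in range(n):
        Ri=R0*R.from_rotvec(rv*i/n)
        rows.append(" ".join("%g"%round(v,1) for v in list(Ri.inv().apply(d/n)*1000)+list(np.degrees(rv/n))+[hand]))
    print(n,"rows:"); print(";\n".join(rows[:1]) if np.linalg.norm(rv)<.02 else "; ".join(rows))
    return dict(tool_pos=p,ee_rot=Rt.as_euler("xyz"))
def st():
    o=robot.get_obs(); print("t",round(o["time"],2),"p",np.round(o["tool_pos"],4).tolist(),"rpy",np.round(o["ee_rot"],3).tolist(),"F",np.round(o["wrist_force"],1).tolist(),"w",round(o["width"],4),"q",np.round(o["joint_positions"],2).tolist()); return o
E
python3 - <<'E'
from h import *
st()
a=plan([.30,-.40,.36]); plan([.56,0.0,.36],yaw=90,start=a)
s=snapshot("wrist"); print(s["origin"],s["rotation"])
E
```

```text
t 1.9 p [0.1713, -0.5226, 0.2055] rpy [3.141, 0.0, 0.317] F [0.1, 0.3, 1.3] w 0.0939 q [-1.36, 0.09, 1.37, 0.0, 1.68, -0.1]
5 rows:
32.1 -15.3 -30.9 0 0 0 1
9 rows:
41.3 -33.2 -0 0 -0 2 1; 40.1 -34.7 -0 0 -0 2 1; 38.9 -36.1 -0 0 -0 2 1; 37.6 -37.4 -0 0 -0 2 1; 36.2 -38.7 -0 0 -0 2 1; 34.8 -40 -0 0 -0 2 1; 33.4 -41.2 -0 0 -0 2 1; 31.9 -42.3 -0 0 -0 2 1; 30.4 -43.4 -0 0 -0 2 1
[ 0.25303146 -0.49499359  0.38403862] [ 2.84840846e+00  1.38591493e-04 -1.25457758e+00]
```

{"fn": "arm_command", "kwargs": {
  "commands": "32 -15 -31 0 0 0 1;32 -15 -31 0 0 0 1;32 -15 -31 0 0 0 1;32 -15 -31 0 0 0 1;32 -15 -31 0 0 0 1"
}}

```text
time: 2.58
tool_pos: [0.3016, -0.3989, 0.3609]
ee_rot: [-3.133, -0.0, 0.311]
wrist_force: [-0.2, -0.1, 0.5]
width: 0.0942
```

{"fn": "arm_command", "kwargs": {
  "commands": "41 -33 0 0 0 2 1; 40 -35 0 0 0 2 1; 39 -36 0 0 0 2 1; 38 -37 0 0 0 2 1; 36 -39 0 0 0 2 1; 35 -40 0 0 0 2 1; 33 -41 0 0 0 2 1; 32 -42 0 0 0 2 1; 30 -43 0 0 0 2 1"
}}

```text
time: 3.7
tool_pos: [0.5728, 0.009, 0.3675]
ee_rot: [3.141, -0.007, -0.017]
wrist_force: [0.8, -0.4, 0.4]
width: 0.0937
```

```bash
python3 - <<'E'
from h import *
st()
s=snapshot("wrist"); cv2.imwrite("pics/w1.png",s["img"])
for q,z in [("dispenser",0),("bar_handle",.079),("bar_face",.012),("pawl_grip",.057),("pawl_hinge",.0635),("label",.046),("carton0",0)]:
    print(q,tips(s,q,z,.3))
E
```

```text
t 3.7 p [0.5728, 0.009, 0.3675] rpy [3.141, -0.007, -0.017] F [0.8, -0.4, 0.4] w 0.0937 q [-0.08, 0.16, 0.97, 0.0, 2.01, 1.5]
dispenser [(0.71, [368.0, 172.0], [0.593, -0.0556, 0.0])]
bar_handle [(0.82, [204.0, 173.0], [0.604, 0.1602, 0.079])]
bar_face [(0.58, [449.0, 171.0], [0.5927, -0.1703, 0.012])]
pawl_grip [(0.66, [313.0, 197.0], [0.5675, 0.0246, 0.057])]
pawl_hinge [(0.68, [271.0, 172.0], [0.6027, 0.078, 0.0635])]
label [(0.58, [517.0, 188.0], [0.5734, -0.2538, 0.046])]
carton0 [(0.95, [254.0, 290.0], [0.4068, 0.1254, 0.0]), (0.79, [177.0, 297.0], [0.3962, 0.25, 0.0])]
```

View pics/w1.png

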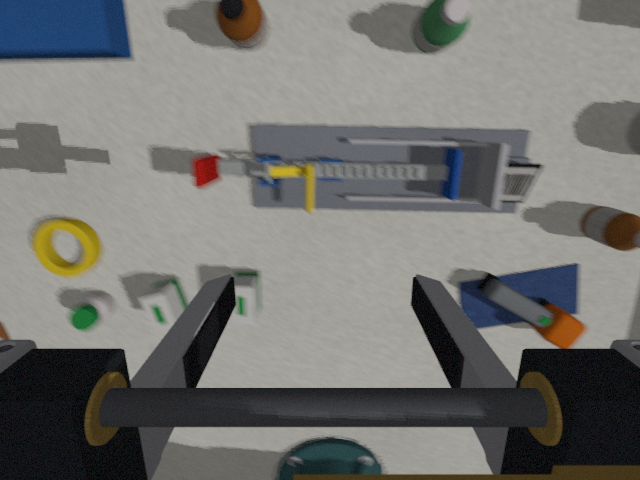

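{"fn": "arm_command", "kwargs": {
  "commands": "-2 -4 50 0 0.3 0.2 0.5;-2 -4 50 0 0 0.2 0.5;-2 -4 50 0 0 0.2 0.5;-2 -3 50 0 0 0.2 0.5;-2 -3 45 0 0 0.2 0.5;0 0 0 0 0 0 0.5"
}}

```text
time: 4.85
tool_pos: [0.5645, 0.0162, 0.1214]
ee_rot: [3.14, -0.024, -0.048]
wrist_force: [-0.5, 0.4, -0.5]
width: 0.0471
```

```bash
python3 - <<'E'
from h import *
st()
s=snapshot("wrist"); cv2.imwrite("pics/w2.png",s["img"])
for q,z in [("pawl_grip",.057),("pawl_hinge",.0635),("bar_handle",.079)]: print(q,tips(s,q,z,.3))
print(pix([.5619,.0273,.057],s))
plan([.562,.027,.040],Rt=R.from_euler("xyz",[np.pi,0,-.034]),hand=.5,n=3)
E
```

```text
t 4.85 p [0.5645, 0.0162, 0.1214] rpy [3.14, -0.024, -0.048] F [-0.5, 0.4, -0.5] w 0.0471 q [-0.07, 0.13, 1.49, -0.0, 1.5, 1.55]
pawl_grip [(0.8, [311.0, 256.0], [0.5636, 0.0256, 0.057]), (0.51, [556.0, 193.0], [0.6, -0.1404, 0.057])]
pawl_hinge [(0.91, [228.0, 207.0], [0.6023, 0.078, 0.0635])]
bar_handle [(0.84, [94.0, 219.0], [0.602, 0.1578, 0.079]), (0.51, [409.0, 194.0], [0.608, -0.0371, 0.079])]
[309.18770265 258.74690008]
3 rows:
-3.9 -3.5 29.5 0 -0.7 -0.3 0.5; -3.5 -3.5 29.6 0 -0.7 -0.3 0.5; -3.1 -3.5 29.6 0 -0.7 -0.3 0.5
```

View pics/w2.png

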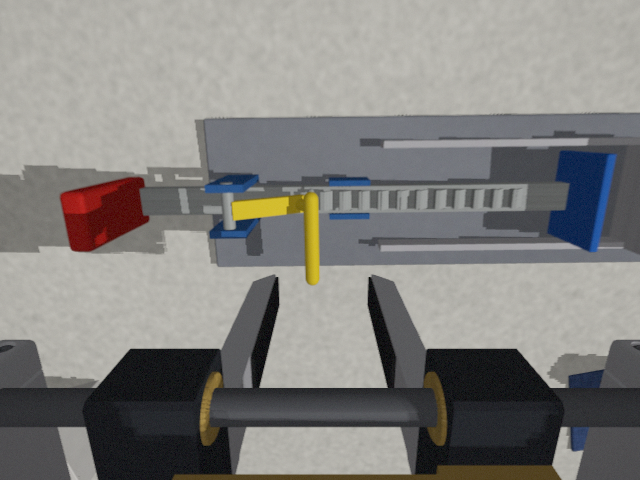

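{"fn": "arm_command", "kwargs": {
  "commands": "-4 -3 29 0 -0.7 -0.3 0.5; -3.5 -3 29 0 -0.7 -0.3 0.5; -3 -3 23 0 -0.7 0.5 0.5;0 0 0 0 0 0 0;0 0 0 0 0 0 0;0 0 0 0 0 0 0;0 0 0 0 0 0 0"
}}

```text
time: 5.92
tool_pos: [0.5732, 0.0242, 0.0617]
ee_rot: [3.139, -0.03, -0.047]
wrist_force: [0.3, 0.3, -0.3]
width: 0.0106
```

```bash
python3 - <<'E'
from h import *
st()
s=snapshot("wrist"); cv2.imwrite("pics/w3.png",s["img"][150:,100:540])
E
```

```text
t 5.92 p [0.5732, 0.0242, 0.0617] rpy [3.139, -0.03, -0.047] F [0.3, 0.3, -0.3] w 0.0106 q [-0.06, 0.19, 1.55, -0.0, 1.38, 1.56]
```

View pics/w3.png

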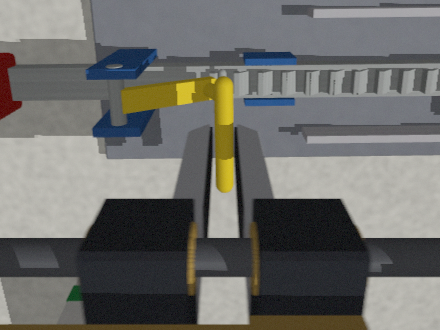

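{"fn": "arm_command", "kwargs": {
  "commands": "0 0 0 0 0 0 0;0 0 0 0 0 0 0"
}}

```text
time: 6.22
tool_pos: [0.5731, 0.0238, 0.0619]
ee_rot: [3.138, -0.03, -0.048]
wrist_force: [0.3, -0.2, -0.6]
width: 0.0074
```

```bash
python3 - <<'E'
from h import *
st()
s=snapshot("side"); 
c=s["img"][200:300,210:350]; cv2.imwrite("pics/s3.png",cv2.resize(c,None,fx=5,fy=5,interpolation=3))
for q,z in [("pawl_grip",.057),("pawl_hinge",.0635)]: print(q,tips(s,q,z,.3))
print(pix([.5619,.0255,.057],s))
s=snapshot("wrist")
for q,z in [("pawl_grip",.057),("pawl_hinge",.0635)]: print(q,tips(s,q,z,.3))
print(pix([.57,.0255,.057],s))
E
```

```text
t 6.22 p [0.5731, 0.0238, 0.0619] rpy [3.138, -0.03, -0.048] F [0.3, -0.2, -0.6] w 0.0074 q [-0.06, 0.19, 1.55, -0.0, 1.38, 1.56]
pawl_grip [(0.59, [289.0, 247.0], [0.5597, 0.0269, 0.057])]
pawl_hinge [(0.64, [262.0, 248.0], [0.5988, 0.0865, 0.0635])]
[288.37701885 246.7119175 ]
pawl_grip [(0.91, [324.0, 304.0], [0.5643, 0.0248, 0.057])]
pawl_hinge [(0.59, [217.0, 250.0], [0.6001, 0.078, 0.0635])]
[322.60170811 294.84403817]
```

View pics/s3.png

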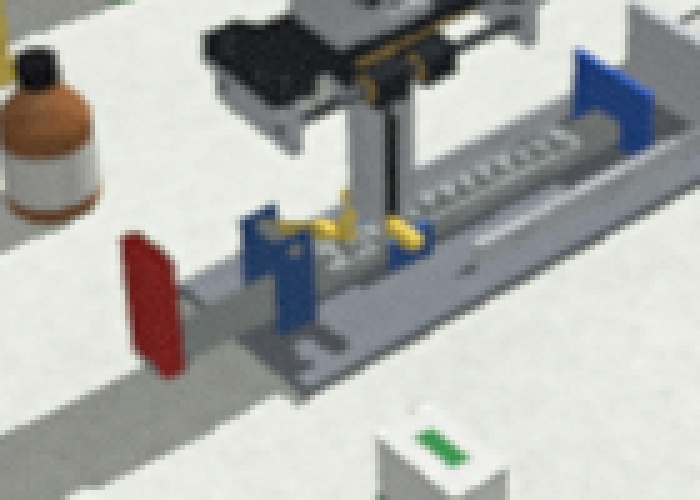

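{"fn": "arm_command", "kwargs": {
  "commands": "0 0 -15 0 0 0 0.4;0 0 -5 0 0 0 0.4;0 0 0 0 0 0 0.4;0 0 0 0 0 0 0.4;0 0 0 0 0 0 0.4;0 0 0 0 0 0 0.4"
}}

```text
time: 7.28
tool_pos: [0.5725, 0.0241, 0.0839]
ee_rot: [3.139, -0.03, -0.047]
wrist_force: [-0.5, 0.0, -0.6]
width: 0.0374
```

```bash
python3 - <<'E'
from h import *
st()
plan([.563,.0255,.040],Rt=R.from_euler("xyz",[np.pi,0,-.034]),hand=.4,n=1)
E
```

```text
t 7.28 p [0.5725, 0.0241, 0.0839] rpy [3.139, -0.03, -0.047] F [-0.5, 0.0, -0.6] w 0.0374 q [-0.06, 0.17, 1.52, -0.0, 1.42, 1.56]
1 rows:
-10.9 -1.1 43.6 0.2 -1.7 -0.8 0.4
```

{"fn": "arm_command", "kwargs": {
  "commands": "-11 -1 44 0 -1.7 -0.8 0.4"
}}

```text
time: 7.4
tool_pos: [0.5667, 0.0252, 0.0434]
ee_rot: [3.138, -0.01, -0.033]
wrist_force: [-0.2, 0.8, -2.1]
width: 0.0376
```

{"fn": "arm_command", "kwargs": {
  "commands": "0 0 0 0 0 0 0.4"
}}

```text
time: 7.52
tool_pos: [0.563, 0.0254, 0.0391]
ee_rot: [3.138, -0.001, -0.033]
wrist_force: [-0.9, 0.7, 0.1]
width: 0.0374
```

{"fn": "arm_command", "kwargs": {
  "commands": "0 0 0 0 0 0 0;0 0 0 0 0 0 0;0 0 0 0 0 0 0;0 0 0 0 0 0 0;0 0 0 0 0 0 0;0 0 0 0 0 0 0"
}}

```text
time: 8.28
tool_pos: [0.5661, 0.0239, 0.0441]
ee_rot: [3.136, -0.009, -0.034]
wrist_force: [-0.7, -0.2, -2.9]
width: 0.0095
```

```bash
python3 - <<'E'
from h import *
o=st()
# arc rows: rod angle phi from disp -y, z offset
r=.0543;a0=np.arctan2(-.006,.054)
P=lambda t:np.array([-r*np.cos(t+a0),r*np.sin(t+a0)])
for t0,t1 in zip(np.arange(0,2.2,.2),np.arange(.2,2.3,.2)):
    d=(P(t1)-P(t0))*1000; print(round(t1,1),"ty %.1f tz %.1f"%(-d[0],-d[1]))
E
```

```text
t 8.28 p [0.5661, 0.0239, 0.0441] rpy [3.136, -0.009, -0.034] F [-0.7, -0.2, -2.9] w 0.0095 q [-0.05, 0.2, 1.57, -0.01, 1.36, 1.55]
0.2 ty 0.1 tz -10.8
0.4 ty -2.0 tz -10.6
0.6 ty -4.1 tz -10.0
0.8 ty -6.0 tz -9.0
1.0 ty -7.7 tz -7.6
1.2 ty -9.1 tz -6.0
1.4 ty -10.1 tz -4.0
1.6 ty -10.7 tz -2.0
1.8 ty -10.8 tz 0.2
2.0 ty -10.6 tz 2.4
2.2 ty -9.9 tz 4.4
```

{"fn": "arm_command", "kwargs": {
  "commands": "0 0 -11 0 0 0 0;0 -2 -11 0 0 0 0;0 -4 -10 0 0 0 0;0 -6 -9 0 0 0 0;0 -8 -8 0 0 0 0"
}}

```text
time: 8.9
tool_pos: [0.5669, 0.0464, 0.0954]
ee_rot: [3.138, -0.01, -0.035]
wrist_force: [2.7, 0.8, -4.9]
width: 0.0086
```

```bash
python3 - <<'E'
from h import *
o=st()
p=np.array(o["tool_pos"]); h=np.array([.6017,.079]); y=np.array([.034,.9994])
dy=(p[:2]-h)@y; dz=p[2]+.014-.0635   # grip ~14mm above tip
print(dy,dz,np.hypot(dy,dz),"pawl",np.arctan2(dz,-dy)+.11)
E
```

```text
t 8.9 p [0.5669, 0.0464, 0.0954] rpy [3.138, -0.01, -0.035] F [2.7, 0.8, -4.9] w 0.0086 q [-0.02, 0.17, 1.5, -0.0, 1.46, 1.59]
-0.03378604285276552 0.04592952303998081 0.057017697062657975 pawl 1.0465710595971207
```

{"fn": "arm_command", "kwargs": {
  "commands": "0 -9 -5 0 0 0 0;0 -10 -4 0 0 0 0;0 -11 -2 0 0 0 0;0 -11 0 0 0 0 0;0 -11 2.5 0 0 0 0;0 -10 4.5 0 0 0 0;0 -9 6 0 0 0 0"
}}

```text
time: 9.78
tool_pos: [0.5696, 0.1148, 0.0979]
ee_rot: [3.121, -0.012, -0.036]
wrist_force: [-10.0, -23.9, 24.3]
width: 0.0087
```

```bash
python3 - <<'E'
from h import *
o=st()
p=np.array(o["tool_pos"]); h=np.array([.6017,.079]); y=np.array([.034,.9994])
dy=(p[:2]-h)@y; dz=p[2]+.014-.0635
print(dy,dz,np.hypot(dy,dz),"pawl",np.arctan2(dz,-dy)+.11)
s=snapshot("side"); print(tips(s,"pawl_grip",.1,.3))
E
```

```text
t 9.78 p [0.5696, 0.1148, 0.0979] rpy [3.121, -0.012, -0.036] F [-10.0, -23.9, 24.3] w 0.0087 q [0.11, 0.2, 1.46, -0.02, 1.47, 1.72]
0.034716645073301265 0.04837108398265354 0.059539963140755256 pawl 2.303312773157364
[(0.42, [259.0, 247.0], [0.5686, 0.1184, 0.1])]
```

{"fn": "arm_command", "kwargs": {
  "commands": "0 1 -1 0 0 0 0.3;0 0 0 0 0 0 0.3;0 0 0 0 0 0 0.3;0 0 0 0 0 0 0.3;0 0 -40 0 0 0 0.3;0 0 -60 0 0 0 0.4;0 0 -60 0 0 0 0.4;0 0 0 0 0 0 0.4"
}}

```text
time: 10.88
tool_pos: [0.5665, 0.1219, 0.2601]
ee_rot: [3.131, -0.006, -0.032]
wrist_force: [0.1, 0.5, -0.3]
width: 0.0374
```

```bash
python3 - <<'E'
from h import *
o=st()
s=snapshot("side");c=s["img"][200:300,210:350]
for q,z in [("pawl_grip",.1),("pawl_hinge",.0635),("bar_handle",.079)]: print(q,tips(s,q,z,.3))
w=snapshot("wrist")
for q,z in [("pawl_grip",.1),("pawl_hinge",.0635),("bar_handle",.079)]: print(q,tips(w,q,z,.3))
a=cv2.resize(c,(560,400),interpolation=3); b=cv2.resize(w["img"],(533,400))[:,:240]
cv2.imwrite("pics/p4.png",np.hstack([a,b]))
E
```

```text
t 10.88 p [0.5665, 0.1219, 0.2601] rpy [3.131, -0.006, -0.032] F [0.1, 0.5, -0.3] w 0.0374 q [0.12, 0.15, 1.2, -0.01, 1.79, 1.72]
pawl_grip [(0.4, [299.0, 307.0], [0.335, 0.1868, 0.1])]
pawl_hinge [(0.68, [332.0, 226.0], [0.5438, -0.1213, 0.0635]), (0.46, [264.0, 250.0], [0.5905, 0.0877, 0.0635])]
bar_handle [(0.71, [237.0, 257.0], [0.5977, 0.1677, 0.079])]
pawl_grip [(0.87, [327.0, 211.0], [0.5715, 0.1165, 0.1])]
pawl_hinge [(0.56, [362.0, 169.0], [0.6034, 0.0798, 0.0635])]
bar_handle [(0.61, [278.0, 174.0], [0.6036, 0.1609, 0.079])]
```

View pics/p4.png

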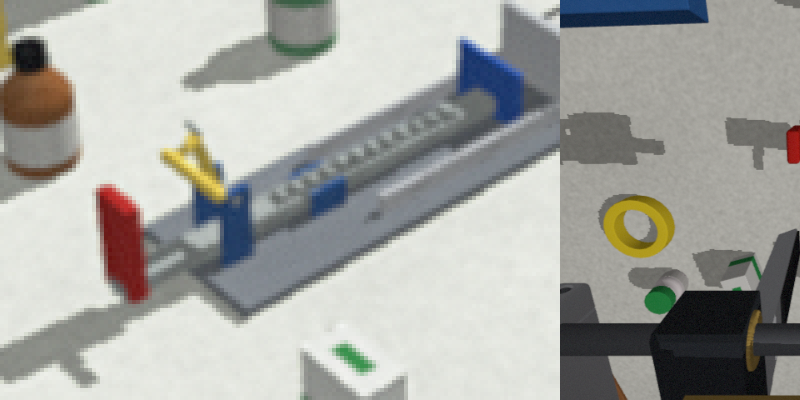

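{"fn": "arm_command", "kwargs": {
  "commands": "20 -20 30 0 0 0 0.35;19 -20 30 0 -0.3 0 0.35;0 0 20 0 0 0 0.35;0 0 0 0 0 0 0.35;0 0 0 0 0 0 0.35"
}}

```text
time: 11.9
tool_pos: [0.6033, 0.1591, 0.1662]
ee_rot: [3.127, 0.018, -0.034]
wrist_force: [0.0, -0.5, 0.2]
width: 0.0328
```

```bash
python3 - <<'E'
from h import *
o=st()
plan([.605,.1625,.12],Rt=R.from_euler("xyz",[np.pi,0,-.034]),hand=.35,n=1)
w=snapshot("wrist")
for q,z in [("pawl_grip",.11),("bar_handle",.079)]: print(q,tips(w,q,z,.3))
E
```

```text
t 11.9 p [0.6033, 0.1591, 0.1662] rpy [3.127, 0.018, -0.034] F [0.0, -0.5, 0.2] w 0.0328 q [0.17, 0.28, 1.23, -0.01, 1.66, 1.78]
1 rows:
2.5 -4.1 46.1 0.8 1 -0 0.3
pawl_grip [(0.92, [391.0, 292.0], [0.5737, 0.1134, 0.11])]
bar_handle [(0.71, [324.0, 239.0], [0.6042, 0.1585, 0.079])]
```

{"fn": "arm_command", "kwargs": {
  "commands": "2.5 -2.5 46 0.8 1 0 0.35;0 0 0 0 0 0 0.35;0 0 56 0 0 0 0.35;0 0 0 0 0 0 0.35"
}}

```text
time: 12.55
tool_pos: [0.6088, 0.1609, 0.0709]
ee_rot: [-3.14, -0.011, -0.035]
wrist_force: [0.1, -0.4, -0.1]
width: 0.0331
```

```bash
python3 - <<'E'
from h import *
o=st()
E
```

```text
t 12.55 p [0.6088, 0.1609, 0.0709] rpy [-3.14, -0.011, -0.035] F [0.1, -0.4, -0.1] w 0.0331 q [0.17, 0.31, 1.37, -0.0, 1.44, 1.77]
```

Grip and pull along +y of the dispenser.

{"fn": "arm_command", "kwargs": {
  "commands": "-3 0 11 0 0.6 0 0;0 0 0 0 0 0 0;0 0 0 0 0 0 0;0 0 0 0 0 0 0;0 0 0 0 0 0 0"
}}

```text
time: 13.18
tool_pos: [0.6119, 0.1614, 0.069]
ee_rot: [-3.139, -0.037, -0.035]
wrist_force: [-0.7, -0.7, -4.0]
width: 0.0137
```

{"fn": "arm_command", "kwargs": {
  "commands": "0 -20 0 0 0 0 0;0 -25 0 0 0 0 0;0 -25 0 0 0 0 0;0 -25 0 0 0 0 0;0 -25 0 0 0 0 0;0 -20 0 0 0 0 0"
}}

```text
time: 13.92
tool_pos: [0.6166, 0.2949, 0.0686]
ee_rot: [3.117, -0.034, -0.039]
wrist_force: [-4.2, -49.3, 5.2]
width: 0.0143
```

{"fn": "arm_command", "kwargs": {
  "commands": "0 3 0 0 0 0 0;0 0 0 0 0 0 0.35;0 0 0 0 0 0 0.35;0 0 0 0 0 0 0.35;0 0 -50 0 0 0 0.5;0 0 -60 0 0 0 1;-60 0 -60 0 2 0 1;-60 0 -50 0 0 0 1;-60 0 0 0 0 0 1;0 0 0 0 0 0 1"
}}

```text
time: 15.18
tool_pos: [0.4529, 0.3083, 0.2626]
ee_rot: [3.129, -0.075, -0.037]
wrist_force: [0.5, -0.0, -0.2]
width: 0.0897
```

```bash
python3 - <<'E'
from h import *
o=st()
for n in("wrist","scene","side"):
    w=snapshot(n); print(n)
    if n=="wrist": cv2.imwrite("pics/w5.png",w["img"])
    for q,z in [("bar_handle",.079),("bar_face",.012),("pawl_grip",.11),("carton0",0),("carton0",.066)]: print(q,tips(w,q,z,.4))
E
```

```text
t 15.18 p [0.4529, 0.3083, 0.2626] rpy [3.129, -0.075, -0.037] F [0.5, -0.0, -0.2] w 0.0897 q [0.53, 0.04, 1.31, -0.05, 1.73, 2.13]
wrist
bar_handle [(0.73, [331.0, 60.0], [0.609, 0.2936, 0.079])]
bar_face [(0.56, [626.0, 75.0], [0.5975, -0.0359, 0.012])]
pawl_grip [(0.62, [536.0, 93.0], [0.569, 0.1185, 0.11])]
carton0 [(0.86, [466.0, 242.0], [0.4094, 0.1282, 0.0])]
carton0 [(0.86, [466.0, 242.0], [0.4265, 0.1549, 0.066])]
scene
bar_handle [(0.57, [405.0, 342.0], [0.6086, 0.3, 0.079])]
bar_face [(0.61, [289.0, 273.0], [0.5936, -0.0428, 0.012])]
pawl_grip [(0.46, [346.0, 275.0], [0.5713, 0.1174, 0.11])]
carton0 [(0.74, [434.0, 296.0], [0.4072, 0.2553, 0.0]), (0.71, [387.0, 270.0], [0.4144, 0.1237, 0.0])]
carton0 [(0.74, [434.0, 296.0], [0.4601, 0.2758, 0.066]), (0.71, [387.0, 270.0], [0.4668, 0.1541, 0.066])]
side
bar_handle [(0.94, [191.0, 279.0], [0.6026, 0.3012, 0.079])]
bar_face [(0.76, [296.0, 244.0], [0.6006, -0.0349, 0.012]), (0.54, [262.0, 245.0], [0.665, 0.0394, 0.012])]
pawl_grip [(0.69, [260.0, 249.0], [0.5494, 0.1291, 0.11])]
carton0 [(0.85, [302.0, 309.0], [0.4009, 0.1207, 0.0]), (0.62, [263.0, 338.0], [0.3939, 0.2503, 0.0])]
carton0 [(0.85, [302.0, 309.0], [0.3505, 0.1648, 0.066]), (0.62, [263.0, 338.0], [0.344, 0.2847, 0.066])]
```

View pics/w5.png

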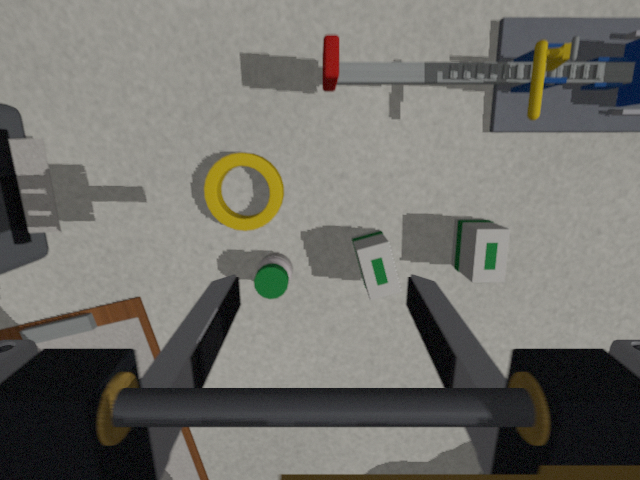

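```bash
cat >> h.py <<'E'
def cartontop(s,x0,y0,r=55,thr=None,zt=.066):
    "segment top face near world (x0,y0); returns centre, yaw(deg) of long axis, sides"
    c=pix([x0,y0,zt],s).astype(int); a,b=max(c[0]-r,0),max(c[1]-r,0)
    im=s["img"][b:c[1]+r,a:c[0]+r]; hsv=cv2.cvtColor(im,cv2.COLOR_BGR2HSV)
    return im,hsv,(a,b),c
E
python3 - <<'E'
from h import *
w=snapshot("wrist")
out=[]
for x,y in[(.408,.125),(.398,.251)]:
    im,h,(a,b),c=cartontop(w,x,y); print(c,a,b); out.append(cv2.resize(im,(400,400),interpolation=3))
    g=cv2.cvtColor(im,cv2.COLOR_BGR2GRAY); print(g[::6,::4][:, :28])
cv2.imwrite("pics/c6.png",np.hstack(out))
E
```

```text
[493 261] 438 206
[[149 147 154 156 153 151 152 150 148 149 151 154 151 152 152 152 148 151
  149 149 146 148 150 151 148 150 153 148]
 [155 151 153 157 154 146 152 151 145 152 150 153 145 152 152 148 150 152
  149 151 149 150 153 158 152 149 152 152]
 [ 98 152 148 147 145 150 155 153 156 150 148 153 153 158 152 153 151 152
  155 153 151 150 150 148 153 154 156 147]
 [ 97  97  98  96  84  32  37  39  33  33  39  46  37 100 147 150 154 154
  153 152 150 155 153 150 149 153 152 150]
 [101  95  99 100  81  30  69  78  83  82  83  86  85  87  84  80  91 147
  152 148 145 144 151 145 151 149 148 153]
 [ 98  98  95  97  77  33  74  79  76  76 157 158 158 159 158 157 158 158
  152 151 148 151 144 150 151 152 146 148]
 [ 98  96  96  95  77  31  75  79  81  77 158 159 156 157 155 158 158 162
  145 146 150 153 151 154 154 155 149 149]
 [ 97  98  99  98  79  37  79  79  82  86 159 157 115  80  81 158 159 159
  152 150 149 151 152 154 149 150 148 151]
 [ 97  94  98  97  71  38  77  80  80 105 156 158  71  80  80 160 159 162
  153 154 149 155 155 147 153 151 151 152]
 [102  95  97  99  65  35  75
[... 2683 characters left out ...]
149 155 154 155 158 154 155 153 151 150 152 153 139 157 156 157 158 159
  155 156 159 156 156  12  15  15  12  58]
 [151 148 151 155 150 148 154 154 151 146 154 157 151 156 155 159 157 149
  148 152 150 153 153  11   5   7  15  15]
 [148 150 149 155 155 151 154 156 148 149 153 155 156 155 154 149 158 152
  155 157 157 155 154 117  14   3  20   0]
 [148 148 158 155 156 156 159 156 157 153 152 153 159 160 154 149 151 153
  146 153 150 150 150 160   9   1  15   0]
 [156 158 154 156 156 156 151 154 154 151 150 152 155 149 156 154 153 157
  153 161 152 155 155 159 154  15   9  16]
 [154 157 154 150 152 151 158 153 152 152 154 153 158 157 151 155 152 153
  156 157 156 153 156 154 152 152   7  13]]
```

View pics/c6.png

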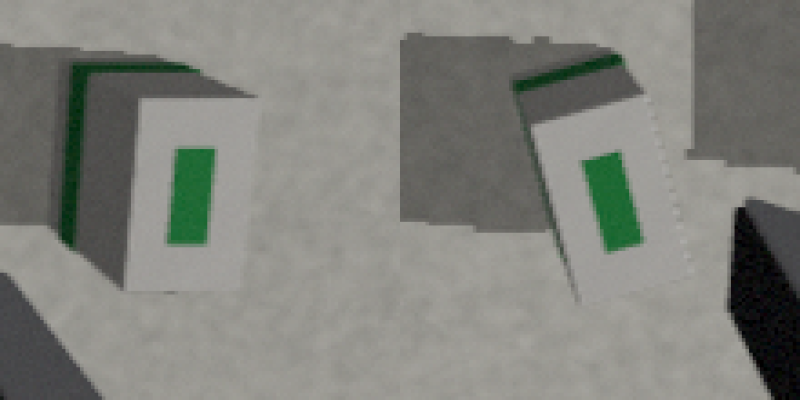

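```bash
python3 - <<'E'
from h import *
w=snapshot("wrist")
for n,off,q,g in[("A",(438,206,0),[(140,98),(258,98),(242,290),(125,290)],[(177,148),(216,148),(207,244),(168,244)]),("B",(321,220,400),[(531,126),(645,95),(692,274),(579,302)],[(582,159),(620,151),(643,242),(607,251)])]:
    for k in (q,g):
        P=np.array([ray(w,((x-off[2])/3.636+off[0],y/3.636+off[1]),.066)[:2] for x,y in k])
        l=(P[0]-P[3]+P[1]-P[2])/2; s=(P[0]-P[1]+P[3]-P[2])/2
        print(n,P.mean(0).round(4),"len",np.linalg.norm(l).round(4),np.linalg.norm(s).round(4),"yaw",np.degrees(np.arctan2(l[1],l[0])).round(1),np.degrees(np.arctan2(s[1],s[0])).round(1)-90)
E
```

```text
A [0.4096 0.1277] len 0.0592 0.0351 yaw -1.2 -2.5999999999999943
A [0.4093 0.1275] len 0.0296 0.0116 yaw -1.9 -2.5999999999999943
B [0.3977 0.2481] len 0.0579 0.0348 yaw 13.7 12.700000000000003
B [0.3975 0.2477] len 0.0298 0.0113 yaw 13.4 11.0
```

```bash
python3 - <<'E'
from h import *
plan([.4095,.1276,.20],Rt=R.from_euler("xyz",[np.pi,0,np.radians(88.1)]),n=10)
E
```

```text
10 rows:
-4.5 18.1 6.2 0.4 -0.3 -9 1; -7.2 17.2 6.1 0.4 -0.3 -9 1; -9.8 15.9 6 0.4 -0.3 -9 1; -12.2 14.2 5.9 0.4 -0.3 -9 1; -14.2 12.2 5.9 0.4 -0.3 -9 1; -15.9 9.9 5.9 0.4 -0.3 -9 1; -17.3 7.3 5.9 0.4 -0.3 -9 1; -18.2 4.5 6 0.4 -0.3 -9 1; -18.6 1.6 6 0.4 -0.3 -9 1; -18.6 -1.3 6.1 0.4 -0.3 -9 1
```

{"fn": "arm_command", "kwargs": {
  "commands": "-5 18 6 0.4 -0.3 -9 1; -7 17 6 0.4 -0.3 -9 1; -10 16 6 0.4 -0.3 -9 1; -12 14 6 0.4 -0.3 -9 1; -14 12 6 0.4 -0.3 -9 1; -16 10 6 0.4 -0.3 -9 1; -17 7 6 0.4 -0.3 -9 1; -18 4 6 0.4 -0.3 -9 1; -19 2 6 0.4 -0.3 -9 1; -19 -1 6 0.4 -0.3 -9 1;0 0 0 0 0 0 1"
}}

```text
time: 17.55
tool_pos: [0.4111, 0.1225, 0.1994]
ee_rot: [-3.141, 0.003, 1.583]
wrist_force: [-0.4, 0.8, 0.8]
width: 0.0942
```

```bash
cat >> h.py <<'E'
def green(s,zt=.066):
    "all carton tops by their green patch, projected on zt"
    h=cv2.cvtColor(s["img"],cv2.COLOR_BGR2HSV); m=cv2.inRange(h,(55,150,60),(80,255,255))
    n,l,stt,_=cv2.connectedComponentsWithStats(m)
    for i in range(1,n):
        if stt[i,4]<60: continue
        bx=cv2.boxPoints(cv2.minAreaRect(np.argwhere(l==i)[:,::-1].astype(np.float32)))
        P=np.array([ray(s,p,zt)[:2] for p in bx]); e=[P[1]-P[0],P[2]-P[1]]; e.sort(key=lambda v:-np.linalg.norm(v))
        a=(np.degrees(np.arctan2(e[0][1],e[0][0]))+90)%180-90
        L=[np.linalg.norm(v)*1000 for v in e]
        if 25<L[0]<36 and 8<L[1]<17: print("top",P.mean(0).round(4).tolist(),"yaw",a.round(1),np.round(L,1).tolist(),bx.mean(0).round())
E
python3 - <<'E'
from h import *
st()
w=snapshot("wrist"); green(w); print(tips(w,"carton0",0,.4))
plan([.4095,.1276,.035],Rt=R.from_euler("xyz",[np.pi,0,np.radians(88.1)]),n=3)
E
```

```text
t 17.55 p [0.4111, 0.1225, 0.1994] rpy [-3.141, 0.003, 1.583] F [-0.4, 0.8, 0.8] w 0.0942 q [0.16, -0.18, 1.64, -0.0, 1.68, 0.15]
top [0.3977, 0.2483] yaw 13.5 [28.4, 10.9] [306.  70.]
top [0.4096, 0.1283] yaw -2.1 [28.3, 10.7] [320. 220.]
[(0.95, [307.0, 82.0], [0.3959, 0.2459, 0.0]), (0.57, [324.0, 205.0], [0.4128, 0.1271, 0.0])]
3 rows:
1.5 -0.7 55 0 0 0.9 1; 1.5 -0.7 55 0 0 0.9 1; 1.4 -0.7 55 0 0 0.9 1
```

{"fn": "arm_command", "kwargs": {
  "commands": "2 -1 55 0 0 1 1;2 -1 55 0 0 1 1;0 0 0 0 0 0 1"
}}

```text
time: 18.02
tool_pos: [0.4121, 0.1298, 0.0904]
ee_rot: [3.134, -0.0, 1.545]
wrist_force: [0.3, 0.7, -0.5]
width: 0.0941
```

```bash
python3 - <<'E'
from h import *
st()
plan([.4095,.1283,.033],Rt=R.from_euler("xyz",[np.pi,0,np.radians(88)]),n=1)
E
```

```text
t 18.02 p [0.4121, 0.1298, 0.0904] rpy [3.134, -0.0, 1.545] F [0.3, 0.7, -0.5] w 0.0941 q [0.17, -0.13, 1.82, -0.0, 1.45, 0.2]
1 rows:
-1.6 -3 57.3 0.4 -0 0.5 1
```

{"fn": "arm_command", "kwargs": {
  "commands": "-2 -3 57 0.4 0 0.5 1;0 0 0 0 0 0 1;0 0 0 0 0 0 0;0 0 0 0 0 0 0;0 0 0 0 0 0 0;0 0 0 0 0 0 0;0 0 0 0 0 0 0"
}}

```text
time: 18.9
tool_pos: [0.4222, 0.1316, 0.0494]
ee_rot: [3.113, -0.007, 1.536]
wrist_force: [-0.1, 0.4, -0.7]
width: 0.0607
```

```bash
python3 - <<'E'
from h import *
o=st()
D=lambda x,y,z:list(np.array([.597,-.059])+R.from_euler("z",-.034).as_matrix()[:2,:2]@[x,y])+[z]
Rt=R.from_euler("xyz",[np.pi,0,np.pi/2-.034])
print(D(0,-138,0))
a=dict(o); a["tool_pos"]=[.41,.128,.14]
print(D(0,-.138,.14)); plan(D(0,-.138,.15),Rt=Rt,hand=0,n=8,start=a)
E
```

```text
t 18.9 p [0.4222, 0.1316, 0.0494] rpy [3.113, -0.007, 1.536] F [-0.1, 0.4, -0.7] w 0.0607 q [0.17, -0.09, 1.87, 0.0, 1.34, 0.21]
[np.float64(-4.094096060249301), np.float64(-137.97924368363593), 0]
[np.float64(0.5923089039397507), np.float64(-0.19692024368363595), 0.14]
8 rows:
-39.8 24.2 -0.8 0.2 -0.1 -0 0; -39.8 24.2 -0.9 0.2 -0.1 -0 0; -39.8 24.2 -0.9 0.2 -0.1 -0 0; -39.8 24.2 -1 0.2 -0.1 -0 0; -39.8 24.2 -1 0.2 -0.1 -0 0; -39.8 24.2 -1.1 0.2 -0.1 -0 0; -39.8 24.2 -1.1 0.2 -0.1 -0 0; -39.8 24.2 -1.2 0.2 -0.1 -0 0
```

{"fn": "arm_command", "kwargs": {
  "commands": "0 0 0 0 0 0 0.9;0 0 0 0 0 0 0.9;0 0 0 0 0 0 0.9"
}}

```text
time: 19.27
tool_pos: [0.4222, 0.1315, 0.0494]
ee_rot: [3.113, -0.007, 1.536]
wrist_force: [0.2, -1.4, 0.5]
width: 0.0841
```

```bash
python3 - <<'E'
from h import *
o=st(); w=snapshot("wrist"); green(w); print(tips(w,"carton0",0,.4))
E
```

```text
t 19.27 p [0.4222, 0.1315, 0.0494] rpy [3.113, -0.007, 1.536] F [0.2, -1.4, 0.5] w 0.0841 q [0.17, -0.09, 1.87, 0.0, 1.34, 0.21]
top [0.3974, 0.248] yaw 13.4 [29.2, 11.6] [249.  46.]
top [0.4195, 0.1285] yaw -2.9 [28.6, 10.9] [316. 314.]
[(0.75, [267.0, 69.0], [0.3972, 0.2486, 0.0]), (0.69, [313.0, 262.0], [0.4183, 0.1308, 0.0])]
```

{"fn": "arm_command", "kwargs": {
  "commands": "-3 -3 20 1.6 0 0 0.9"
}}

```text
time: 19.5
tool_pos: [0.421, 0.1291, 0.0302]
ee_rot: [3.138, -0.008, 1.536]
wrist_force: [0.2, 0.2, -0.3]
width: 0.0844
```

{"fn": "arm_command", "kwargs": {
  "commands": "0 0 0 0 0 0 0.9"
}}

```text
time: 19.62
tool_pos: [0.4191, 0.1285, 0.0276]
ee_rot: [-3.139, -0.007, 1.536]
wrist_force: [0.5, 0.9, -0.2]
width: 0.0848
```

{"fn": "arm_command", "kwargs": {
  "commands": "0 0 0 0 0 0 0;0 0 0 0 0 0 0;0 0 0 0 0 0 0;0 0 0 0 0 0 0;0 0 0 0 0 0 0"
}}

```text
time: 20.25
tool_pos: [0.419, 0.1285, 0.0272]
ee_rot: [-3.139, -0.007, 1.536]
wrist_force: [0.5, -0.7, -1.3]
width: 0.0597
```

{"fn": "arm_command", "kwargs": {
  "commands": "0 0 -50 0 0 0 0;0 0 -50 0 0 0 0"
}}

```text
time: 20.5
tool_pos: [0.4153, 0.1271, 0.1243]
ee_rot: [-3.126, -0.004, 1.536]
wrist_force: [0.7, 0.3, -0.9]
width: 0.0598
```

```bash
cat >> h.py <<'E'
DO=np.array([.597,-.059]); DY=-.034
D=lambda x,y,z:list(DO+R.from_euler("z",DY).as_matrix()[:2,:2]@[x,y])+[z]
Rd=R.from_euler("xyz",[np.pi,0,np.pi/2+DY])
E
python3 - <<'E'
from h import *
o=st()
plan(D(0,-.138,.15),Rt=Rd,hand=0)
E
```

```text
t 20.5 p [0.4153, 0.1271, 0.1243] rpy [-3.126, -0.004, 1.536] F [0.7, 0.3, -0.9] w 0.0598 q [0.16, -0.13, 1.75, 0.01, 1.54, 0.2]
7 rows:
-45.4 26.8 -4.3 -0.1 -0 -0 0
```

{"fn": "arm_command", "kwargs": {
  "commands": "-45 27 -6 0 0 0 0;-45 27 -4 0 0 0 0;-45 27 -4 0 0 0 0;-45 27 -4 0 0 0 0;-45 27 -4 0 0 0 0;-45 27 -4 0 0 0 0;-30 20 0 0 0 0 0"
}}

```text
time: 21.38
tool_pos: [0.5958, -0.1847, 0.1542]
ee_rot: [-3.14, -0.007, 1.543]
wrist_force: [0.0, 0.1, -1.7]
width: 0.0596
```

{"fn": "arm_command", "kwargs": {
  "commands": "0 0 0 0 0 0 0"
}}

```text
time: 21.5
tool_pos: [0.5962, -0.187, 0.153]
ee_rot: [-3.139, -0.007, 1.54]
wrist_force: [0.1, 0.8, -1.1]
width: 0.0596
```

```bash
python3 - <<'E'
from h import *
o=st()
plan(D(0,-.138,.12),Rt=Rd,hand=0,n=1)
w=snapshot("wrist"); 
for y in (-.16,-.138,-.1,-.05):
    for x in (-.037,.037):
        p=pix(D(x,y,.026),w); cv2.circle(w["img"],(int(p[0]),int(p[1])),3,(0,0,255),-1)
for x in(-.037,.037): p=pix(D(x,-.16,.07),w); cv2.circle(w["img"],(int(p[0]),int(p[1])),3,(255,0,255),-1)
cv2.imwrite("pics/w7.png",w["img"])
E
```

```text
t 21.5 p [0.5962, -0.187, 0.153] rpy [-3.139, -0.007, 1.54] F [0.1, 0.8, -1.1] w 0.0596 q [-0.4, 0.27, 1.26, 0.01, 1.61, -0.37]
1 rows:
-10.2 -3.5 32.9 -0.1 -0.4 0.2 0
```

View pics/w7.png

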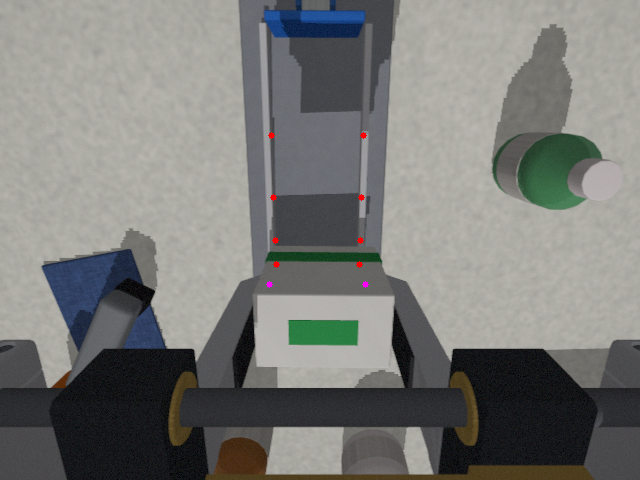

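{"fn": "arm_command", "kwargs": {
  "commands": "-7 -3.5 33 0 -0.3 0.2 0"
}}

```text
time: 21.68
tool_pos: [0.594, -0.1922, 0.1234]
ee_rot: [3.137, -0.001, 1.539]
wrist_force: [-0.2, -0.0, -1.7]
width: 0.06
```

{"fn": "arm_command", "kwargs": {
  "commands": "0 0 40 0 0 0 0"
}}

```text
time: 21.8
tool_pos: [0.5942, -0.1915, 0.0836]
ee_rot: [3.135, -0.0, 1.54]
wrist_force: [-0.1, 0.0, -1.4]
width: 0.0599
```

```bash
python3 - <<'E'
from h import *
o=st()
plan(D(0,-.135,.06),Rt=Rd,hand=0,n=1)
E
```

```text
t 21.8 p [0.5942, -0.1915, 0.0836] rpy [3.135, -0.0, 1.54] F [-0.1, 0.0, -1.4] w 0.0599 q [-0.4, 0.3, 1.37, 0.0, 1.47, -0.37]
1 rows:
-2.5 -1.8 23.6 0.4 -0 0.2 0
```

{"fn": "arm_command", "kwargs": {
  "commands": "-2.5 -1.8 22 0.4 0 0.2 0"
}}

```text
time: 21.92
tool_pos: [0.5909, -0.1922, 0.0595]
ee_rot: [-3.137, -0.002, 1.537]
wrist_force: [1.2, 0.1, -1.9]
width: 0.0602
```

{"fn": "arm_command", "kwargs": {
  "commands": "0 0 14 0 0 0 0"
}}

```text
time: 22.05
tool_pos: [0.5904, -0.1913, 0.0447]
ee_rot: [-3.137, -0.002, 1.538]
wrist_force: [0.1, 0.3, -1.1]
width: 0.0596
```

{"fn": "arm_command", "kwargs": {
  "commands": "0 0 5 0 0 0 0"
}}

```text
time: 22.18
tool_pos: [0.5901, -0.1907, 0.0391]
ee_rot: [-3.136, -0.002, 1.539]
wrist_force: [0.4, 0.0, -0.8]
width: 0.0601
```

{"fn": "arm_command", "kwargs": {
  "commands": "0 0 0 0 0 0 0"
}}

```text
time: 22.3
tool_pos: [0.5905, -0.1906, 0.0397]
ee_rot: [-3.137, -0.002, 1.539]
wrist_force: [0.0, -0.9, -1.3]
width: 0.0599
```

{"fn": "arm_command", "kwargs": {
  "commands": "0 2 2 0 0 0 0;0 0 0 0 0 0 0.9;0 0 0 0 0 0 0.9;0 0 0 0 0 0 0.9;0 0 0 0 0 0 0.9;0 0 -30 0 0 0 0.9;0 0 -60 0 0 0 1;0 0 -50 0 0 0 1"
}}

```text
time: 23.3
tool_pos: [0.5918, -0.1906, 0.1786]
ee_rot: [-3.131, -0.004, 1.539]
wrist_force: [0.5, 0.4, 0.0]
width: 0.0937
```

```bash
python3 - <<'E'
from h import *
o=st()
w=snapshot("wrist"); cv2.imwrite("pics/w8.png",w["img"]);green(w,.076)
print(D(0,-.138,0))
a=plan([.44,.05,.2],Rt=Rd,hand=1); plan([.3975,.248-.03,.17],Rt=R.from_euler("xyz",[np.pi,0,np.radians(90+13.4)]),start=a)
E
```

```text
t 23.3 p [0.5918, -0.1906, 0.1786] rpy [-3.131, -0.004, 1.539] F [0.5, 0.4, 0.0] w 0.0937 q [-0.4, 0.26, 1.22, 0.0, 1.67, -0.37]
top [0.5947, -0.1917] yaw -1.7 [27.8, 9.2] [326. 238.]
[np.float64(0.5923089039397507), np.float64(-0.19692024368363595), 0]
6 rows:
39.5 -27.1 -2.2 0 0 0 1
4 rows:
41.6 -12 7.5 0 0 -3.8 1; 42.3 -9.2 7.5 0 0 -3.8 1; 42.9 -6.4 7.5 0 0 -3.8 1; 43.2 -3.5 7.5 0 0 -3.8 1
```

{"fn": "arm_command", "kwargs": {
  "commands": "40 -27 -3 0 0 0 1;40 -27 -3 0 0 0 1;40 -27 -3 0 0 0 1;40 -27 -2 0 0 0 1;40 -27 -2 0 0 0 1;40 -27 -2 0 0 0 1;42 -12 7 0 0 -3.8 1; 42 -9 7 0 0 -3.8 1; 43 -6 7 0 0 -3.8 1; 43 -4 7 0 0 -3.8 1"
}}

```text
time: 24.6
tool_pos: [0.3951, 0.2303, 0.1752]
ee_rot: [3.126, 0.004, 1.805]
wrist_force: [0.4, -0.1, -0.0]
width: 0.0938
```

{"fn": "arm_command", "kwargs": {
  "commands": "0 0 0 0 0 0 1"
}}

```text
time: 24.72
tool_pos: [0.3938, 0.2322, 0.1744]
ee_rot: [3.127, 0.004, 1.81]
wrist_force: [-0.0, 0.4, 0.4]
width: 0.0937
```

```bash
python3 - <<'E'
from h import *
o=st()
w=snapshot("wrist"); green(w)
plan([.3975,.248,.09],Rt=R.from_euler("xyz",[np.pi,0,np.radians(90+13.4)]))
E
```

```text
t 24.73 p [0.3938, 0.2322, 0.1744] rpy [3.127, 0.004, 1.81] F [-0.0, 0.4, 0.4] w 0.0937 q [0.41, -0.12, 1.64, -0.01, 1.61, 0.17]
top [0.3974, 0.2483] yaw 13.5 [27.9, 9.9] [328. 216.]
2 rows:
8.1 2.8 42.4 0.4 0.1 0.1 1
```

{"fn": "arm_command", "kwargs": {
  "commands": "8 3 42 0.4 0 0 1;8 3 42 0.4 0 0 1"
}}

```text
time: 25.02
tool_pos: [0.4022, 0.2476, 0.0942]
ee_rot: [3.129, 0.004, 1.804]
wrist_force: [0.1, 0.2, -0.1]
width: 0.0943
```

{"fn": "arm_command", "kwargs": {
  "commands": "0 0 30 0 0 0 1"
}}

```text
time: 25.15
tool_pos: [0.403, 0.2465, 0.0629]
ee_rot: [3.129, 0.004, 1.802]
wrist_force: [1.3, -0.2, -1.0]
width: 0.0943
```

```bash
python3 - <<'E'
from h import *
o=st()
plan([.3975,.248,.030],Rt=R.from_euler("xyz",[np.pi,0,np.radians(90+13.4)]),n=1)
E
```

```text
t 25.15 p [0.403, 0.2465, 0.0629] rpy [3.129, 0.004, 1.802] F [1.3, -0.2, -1.0] w 0.0943 q [0.43, -0.02, 1.77, -0.01, 1.38, 0.2]
1 rows:
2.9 -5.5 32.9 0.7 0.3 -0.1 1
```

{"fn": "arm_command", "kwargs": {
  "commands": "3 -5.5 33 0.7 0.3 0 1"
}}

```text
time: 25.28
tool_pos: [0.3986, 0.247, 0.0295]
ee_rot: [3.139, -0.001, 1.8]
wrist_force: [0.4, 1.0, 0.2]
width: 0.0942
```

{"fn": "arm_command", "kwargs": {
  "commands": "0 0 0 0 0 0 1"
}}

```text
time: 25.4
tool_pos: [0.397, 0.2447, 0.027]
ee_rot: [-3.138, 0.001, 1.798]
wrist_force: [0.6, 0.4, 0.7]
width: 0.0939
```

{"fn": "arm_command", "kwargs": {
  "commands": "0 0 0 0 0 0 0;0 0 0 0 0 0 0;0 0 0 0 0 0 0;0 0 0 0 0 0 0;0 0 0 0 0 0 0;0 0 0 0 0 0 0"
}}

```text
time: 26.15
tool_pos: [0.4013, 0.245, 0.0326]
ee_rot: [3.135, -0.0, 1.795]
wrist_force: [-0.5, -0.7, -1.1]
width: 0.06
```

{"fn": "arm_command", "kwargs": {
  "commands": "0 0 -55 0 0 0 0;0 0 -55 0 0 0 0;0 0 -10 0 0 0 0"
}}

```text
time: 26.52
tool_pos: [0.3987, 0.2442, 0.1527]
ee_rot: [-3.141, 0.001, 1.796]
wrist_force: [0.0, -0.2, -2.2]
width: 0.0598
```

```bash
python3 - <<'E'
from h import *
o=st()
a=plan([.45,.03,.17],Rt=Rd,hand=0); plan(D(0,-.095,.16),Rt=Rd,hand=0,start=a)
E
```

```text
t 26.52 p [0.3987, 0.2442, 0.1527] rpy [-3.141, 0.001, 1.796] F [0.0, -0.2, -2.2] w 0.0598 q [0.43, -0.08, 1.64, -0.0, 1.58, 0.2]
5 rows:
-44 0.4 -3.4 -0 0 3 0; -44 2.7 -3.4 -0 0 3 0; -43.8 5 -3.4 -0 0 3 0; -43.4 7.3 -3.4 -0 0 3 0; -43 9.5 -3.5 -0 0 3 0
5 rows:
-35.8 30 2 0 0 0 0
```

{"fn": "arm_command", "kwargs": {
  "commands": "-44 0 -3 0 0 3 0; -44 3 -3 0 0 3 0; -44 5 -3 0 0 3 0; -43 7 -3 0 0 3 0; -43 9 -3 0 0 3 0;-36 30 2 0 0 0 0;-36 30 2 0 0 0 0;-36 30 2 0 0 0 0;-36 30 2 0 0 0 0;-36 30 2 0 0 0 0"
}}

```text
time: 27.78
tool_pos: [0.5881, -0.1644, 0.1378]
ee_rot: [-3.118, -0.003, 1.532]
wrist_force: [-0.1, -0.3, -1.6]
width: 0.0598
```

{"fn": "arm_command", "kwargs": {
  "commands": "0 0 0 0 0 0 0"
}}

```text
time: 27.9
tool_pos: [0.5878, -0.1666, 0.1336]
ee_rot: [-3.113, -0.004, 1.529]
wrist_force: [0.2, 0.8, -1.7]
width: 0.0596
```

```bash
python3 - <<'E'
from h import *
o=st()
plan(D(0,-.095,.12),Rt=Rd,hand=0,n=1)
s=snapshot("scene"); print(tips(s,"carton0",.01,.4))
E
```

```text
t 27.9 p [0.5878, -0.1666, 0.1336] rpy [-3.113, -0.004, 1.529] F [0.2, 0.8, -1.7] w 0.0596 q [-0.37, 0.27, 1.3, -0.01, 1.6, -0.32]
1 rows:
12.8 5.8 13.5 -1.6 -0.2 -0.4 0
[(0.69, [249.0, 246.0], [0.5932, -0.1876, 0.01]), (0.65, [253.0, 226.0], [0.535, -0.2382, 0.01])]
```

{"fn": "arm_command", "kwargs": {
  "commands": "13 6 10 -1.6 -0.2 -0.4 0"
}}

```text
time: 28.12
tool_pos: [0.5932, -0.1509, 0.1252]
ee_rot: [3.14, -0.001, 1.538]
wrist_force: [0.2, -0.4, -1.7]
width: 0.06
```

{"fn": "arm_command", "kwargs": {
  "commands": "0 0 20 0 0 0 0"
}}

```text
time: 28.25
tool_pos: [0.593, -0.1487, 0.1057]
ee_rot: [3.138, -0.001, 1.541]
wrist_force: [1.0, -0.8, -0.7]
width: 0.0599
```

```bash
python3 - <<'E'
from h import *
o=st()
plan(D(0,-.095,.06),Rt=Rd,hand=0,n=1)
E
```

```text
t 28.25 p [0.593, -0.1487, 0.1057] rpy [3.138, -0.001, 1.541] F [1.0, -0.8, -0.7] w 0.0599 q [-0.34, 0.26, 1.37, 0.0, 1.51, -0.31]
1 rows:
-5.3 0.7 45.7 0.2 -0.1 0.2 0
```

{"fn": "arm_command", "kwargs": {
  "commands": "-4 1 43 0.2 0 0 0"
}}

```text
time: 28.38
tool_pos: [0.5952, -0.1514, 0.0648]
ee_rot: [3.136, -0.0, 1.543]
wrist_force: [0.0, -0.1, -2.2]
width: 0.0596
```

{"fn": "arm_command", "kwargs": {
  "commands": "0 0 15 0 0 0 0"
}}

```text
time: 28.5
tool_pos: [0.5925, -0.1493, 0.0466]
ee_rot: [-3.141, -0.002, 1.544]
wrist_force: [0.1, -0.2, -2.1]
width: 0.0594
```

{"fn": "arm_command", "kwargs": {
  "commands": "0 0 0 0 0 0 0"
}}

```text
time: 28.62
tool_pos: [0.5916, -0.148, 0.046]
ee_rot: [-3.139, -0.003, 1.545]
wrist_force: [-0.1, -0.0, -0.4]
width: 0.0598
```

{"fn": "arm_command", "kwargs": {
  "commands": "-1 2 4 0 0 -0.3 0"
}}

```text
time: 28.75
tool_pos: [0.5945, -0.1489, 0.0439]
ee_rot: [3.141, -0.002, 1.551]
wrist_force: [1.0, 0.7, -1.6]
width: 0.0597
```

{"fn": "arm_command", "kwargs": {
  "commands": "0 0 0 0 0 0 0.9;0 0 0 0 0 0 0.9;0 0 0 0 0 0 0.9;0 0 0 0 0 0 0.9;0 0 -30 0 0 0 0.9;0 0 -50 0 0 0 1;0 0 -50 0 0 0 1;0 0 -40 0 0 0 1;0 0 0 0 0 0 0.5;0 0 0 0 0 0 0.5"
}}

```text
time: 30.0
tool_pos: [0.595, -0.15, 0.2217]
ee_rot: [3.136, -0.001, 1.551]
wrist_force: [0.4, 0.5, -1.6]
width: 0.0769
```

```bash
python3 - <<'E'
from h import *
o=st()
w=snapshot("wrist"); green(w,.076)
for q,z in [("pawl_grip",.11),("pawl_hinge",.0635),("bar_face",.012)]: print(q,tips(w,q,z,.3))
s=snapshot("side"); print(tips(s,"carton0",.01,.4))
cv2.imwrite("pics/p9.png",np.hstack([cv2.resize(w["img"],(400,300)),cv2.resize(s["img"][170:290,210:370],(400,300),interpolation=3)]))
E
```

```text
t 30.0 p [0.595, -0.15, 0.2217] rpy [3.136, -0.001, 1.551] F [0.4, 0.5, -1.6] w 0.0769 q [-0.34, 0.22, 1.18, 0.0, 1.73, -0.32]
top [0.5957, -0.1449] yaw -1.3 [27.9, 10.2] [322. 218.]
top [0.5952, -0.1908] yaw -1.3 [28.1, 10.1] [322. 265.]
pawl_grip []
pawl_hinge []
bar_face [(0.82, [319.0, 92.0], [0.5956, -0.0338, 0.012])]
[(0.67, [326.0, 229.0], [0.5995, -0.1545, 0.01]), (0.57, [338.0, 225.0], [0.5885, -0.194, 0.01])]
```

View pics/p9.png

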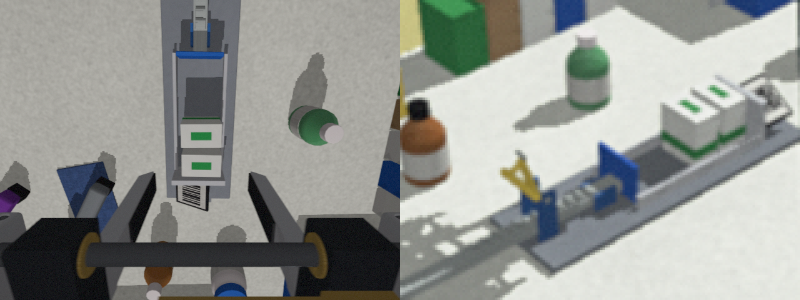

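{"fn": "arm_command", "kwargs": {
  "commands": "55 0 -5 0 0 0 0;55 -5 0 0 0 0 0;55 -5 0 0 0 0 0;55 -5 0 0 0 0 0;55 -5 0 0 0 0 0;32 -5 0 0 0 0 0"
}}

```text
time: 31.05
tool_pos: [0.5752, 0.1634, 0.2207]
ee_rot: [-3.137, -0.001, 1.543]
wrist_force: [1.0, -0.2, 1.1]
width: 0.0005
```

{"fn": "arm_command", "kwargs": {
  "commands": "0 0 0 0 0 0 0;0 0 0 0 0 0 0;0 0 0 0 0 0 0"
}}

```text
time: 31.42
tool_pos: [0.5746, 0.1638, 0.219]
ee_rot: [-3.135, 0.0, 1.546]
wrist_force: [-0.0, -0.0, -0.3]
width: 0.0002
```

```bash
python3 - <<'E'
from h import *
o=st()
plan([.567,.152,.14],Rt=Rd,hand=0,n=2)
for n in ("scene","wrist"):
    s=snapshot(n); print(n,[tips(s,q,z,.3) for q,z in [("pawl_grip",.11),("bar_handle",.079)]])
E
```

```text
t 31.43 p [0.5746, 0.1638, 0.219] rpy [-3.135, 0.0, 1.546] F [-0.0, -0.0, -0.3] w 0.0002 q [0.18, 0.2, 1.22, 0.0, 1.73, 0.21]
2 rows:
-6 -3.4 39.5 -0.2 0 0.3 0
scene [[(0.6, [348.0, 273.0], [0.5651, 0.1179, 0.11])], [(0.76, [404.0, 338.0], [0.603, 0.2933, 0.079])]]
wrist [[], [(0.95, [359.0, 62.0], [0.6068, 0.296, 0.079])]]
```

{"fn": "arm_command", "kwargs": {
  "commands": "-5 -3.5 40 0 0 0 0;-5 -3.5 40 0 0 0 0"
}}

```text
time: 31.98
tool_pos: [0.5702, 0.1546, 0.1427]
ee_rot: [3.137, -0.002, 1.546]
wrist_force: [0.9, -0.3, -1.5]
width: 0.0004
```

{"fn": "arm_command", "kwargs": {
  "commands": "0 0 45 0 0 0 0"
}}

```text
time: 32.1
tool_pos: [0.5711, 0.1544, 0.0978]
ee_rot: [3.134, -0.003, 1.545]
wrist_force: [1.0, 0.3, 1.0]
width: 0.0007
```

{"fn": "arm_command", "kwargs": {
  "commands": "0 0 0 0 0 0 0"
}}

```text
time: 32.22
tool_pos: [0.568, 0.1536, 0.0934]
ee_rot: [-3.14, -0.001, 1.545]
wrist_force: [0.2, 0.2, 0.4]
width: 0.0007
```

{"fn": "arm_command", "kwargs": {
  "commands": "-18 0 0 0 0 0 0;-15 0 0 0 0 0 0;-15 0 0 0 0 0 0;-15 0 0 0 0 0 0;-15 0 0 0 0 0 0;-12 0 0 0 0 0 0;0 0 0 0 0 0 0"
}}

```text
time: 33.1
tool_pos: [0.5703, 0.0562, 0.1021]
ee_rot: [3.129, -0.002, 1.543]
wrist_force: [0.2, 0.4, -0.2]
width: 0.0003
```

```bash
python3 - <<'E'
from h import *
o=st()
for n in ("scene","side"):
    s=snapshot(n); print(n,[tips(s,q,z,.3) for q,z in [("pawl_grip",.057),("pawl_grip",.11),("pawl_hinge",.0635)]])
E
```

```text
t 33.1 p [0.5703, 0.0562, 0.1021] rpy [3.129, -0.002, 1.543] F [0.2, 0.4, -0.2] w 0.0003 q [-0.0, 0.17, 1.48, 0.0, 1.47, 0.03]
scene [[(0.77, [319.0, 260.0], [0.5415, 0.0092, 0.057])], [(0.77, [319.0, 260.0], [0.5784, 0.0426, 0.11])], [(0.54, [325.0, 287.0], [0.5991, 0.0815, 0.0635])]]
side [[(0.61, [288.0, 246.0], [0.5643, 0.0241, 0.057])], [(0.61, [288.0, 246.0], [0.5107, 0.0681, 0.11])], [(0.6, [261.0, 247.0], [0.6045, 0.0861, 0.0635])]]
```

{"fn": "arm_command", "kwargs": {
  "commands": "0 0 -55 0 0 0 0;30 5 -30 0 0 0 0;50 5 0 0 0 0 0;50 5 0 0 0 0 0;50 8 0 0 0 0 0;50 8 0 0 0 0 0;40 5 0 0 0 0 0"
}}

```text
time: 34.38
tool_pos: [0.6133, 0.3337, 0.1909]
ee_rot: [3.128, -0.003, 1.542]
wrist_force: [0.3, -0.5, 0.5]
width: 0.0005
```

{"fn": "arm_command", "kwargs": {
  "commands": "0 0 0 0 0 0 0"
}}

```text
time: 34.5
tool_pos: [0.6126, 0.337, 0.1896]
ee_rot: [3.13, -0.003, 1.546]
wrist_force: [0.1, -0.1, 0.6]
width: 0.0004
```

```bash
python3 - <<'E'
from h import *
o=st()
s=snapshot("wrist"); print([tips(s,q,z,.3) for q,z in [("bar_handle",.079)]])
s=snapshot("scene"); print([tips(s,q,z,.3) for q,z in [("pawl_grip",.057),("bar_handle",.079)]])
cv2.imwrite("pics/s10.png",cv2.resize(s["img"][190:370,200:440],(720,540),interpolation=3))
plan([.61,.335,.10],Rt=Rd,hand=0,n=2)
E
```

```text
t 34.5 p [0.6126, 0.337, 0.1896] rpy [3.13, -0.003, 1.546] F [0.1, -0.1, 0.6] w 0.0004 q [0.42, 0.42, 1.0, -0.0, 1.71, 0.45]
[[(0.63, [315.0, 280.0], [0.6073, 0.2968, 0.079])]]
[[(0.76, [322.0, 266.0], [0.5506, 0.0285, 0.057]), (0.39, [274.0, 174.0], [0.3765, -0.3149, 0.057])], [(0.96, [404.0, 339.0], [0.6052, 0.2957, 0.079]), (0.67, [292.0, 274.0], [0.6303, 0.0077, 0.079]), (0.54, [316.0, 266.0], [0.576, 0.032, 0.079])]]
2 rows:
1.1 -2.4 45.6 0.4 -0.1 0.1 0
```

View pics/s10.png

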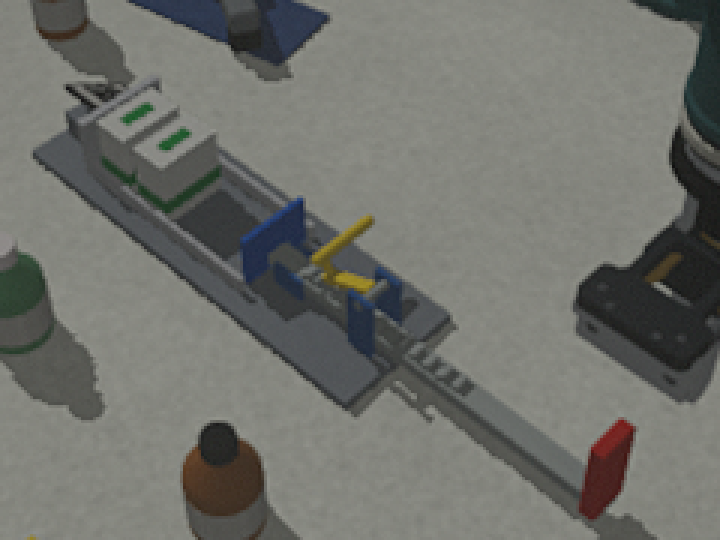

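{"fn": "arm_command", "kwargs": {
  "commands": "1 -2 46 0.4 0 0 0;1 -2 46 0.3 0 0 0"
}}

```text
time: 35.0
tool_pos: [0.6146, 0.3335, 0.1052]
ee_rot: [3.128, -0.009, 1.536]
wrist_force: [0.2, 0.1, -0.6]
width: 0.0003
```

{"fn": "arm_command", "kwargs": {
  "commands": "0 -2 38 0 0 0 0"
}}

```text
time: 35.12
tool_pos: [0.6134, 0.3322, 0.0663]
ee_rot: [3.127, -0.009, 1.534]
wrist_force: [-0.2, 0.4, -0.6]
width: 0.0
```

{"fn": "arm_command", "kwargs": {
  "commands": "-15 0 0 0 0 0 0;-15 0 0 0 0 0 0"
}}

```text
time: 35.38
tool_pos: [0.6108, 0.2992, 0.0641]
ee_rot: [3.132, -0.008, 1.533]
wrist_force: [0.7, 3.4, 3.1]
width: 0.0002
```

{"fn": "arm_command", "kwargs": {
  "commands": "-15 0 0 0 0 0 0;-15 0 0 0 0 0 0;-15 0 0 0 0 0 0"
}}

```text
time: 35.75
tool_pos: [0.6109, 0.2518, 0.0688]
ee_rot: [3.125, -0.013, 1.532]
wrist_force: [-0.1, 2.2, -1.5]
width: 0.0006
```

{"fn": "arm_command", "kwargs": {
  "commands": "-15 0 2 0 0 0 0;-15 0 2 0 0 0 0;-10 0 1 0 0 0 0"
}}

```text
time: 36.12
tool_pos: [0.6109, 0.2094, 0.0663]
ee_rot: [3.12, -0.015, 1.532]
wrist_force: [-0.5, 3.4, 2.0]
width: 0.0006
```

{"fn": "arm_command", "kwargs": {
  "commands": "-7 0 1 0 0 0 0;-6 0 1 0 0 0 0"
}}

```text
time: 36.38
tool_pos: [0.611, 0.1987, 0.0653]
ee_rot: [3.118, -0.023, 1.532]
wrist_force: [-0.0, 15.4, 3.5]
width: 0.0004
```

```bash
python3 - <<'E'
from h import *
o=st()
for n in ("scene","side"):
    s=snapshot(n); print(n,[tips(s,q,z,.4) for q,z in [("pawl_grip",.057),("bar_handle",.079),("bar_face",.012),("carton0",.01)]])
E
```

```text
t 36.38 p [0.611, 0.1987, 0.0653] rpy [3.118, -0.023, 1.532] F [-0.0, 15.4, 3.5] w 0.0004 q [0.22, 0.33, 1.36, 0.02, 1.42, 0.25]
scene [[(0.64, [319.0, 266.0], [0.556, 0.0232, 0.057])], [(0.95, [360.0, 310.0], [0.6064, 0.1844, 0.079])], [(0.77, [262.0, 253.0], [0.5892, -0.1444, 0.012])], [(0.97, [249.0, 248.0], [0.5985, -0.1809, 0.01]), (0.66, [242.0, 244.0], [0.5991, -0.2074, 0.01])]]
side [[(0.47, [288.0, 247.0], [0.5602, 0.0288, 0.057])], [(0.67, [232.0, 260.0], [0.596, 0.1857, 0.079])], [(0.86, [325.0, 231.0], [0.5929, -0.1419, 0.012]), (0.41, [231.0, 256.0], [0.6838, 0.1346, 0.012])], [(0.75, [330.0, 229.0], [0.5915, -0.1623, 0.01]), (0.49, [340.0, 223.0], [0.59, -0.2067, 0.01])]]
```

{"fn": "arm_command", "kwargs": {
  "commands": "-2 0 0 0 0 0 0;25 0 0 0 0 0 0;20 0 -30 0.5 0.5 0 0;0 0 -60 0.5 0.5 0 0;-30 -10 -60 0 0 0 1;-60 -20 -30 0 0 0 1;-60 -20 0 0 0 0 1;-60 -20 0 0 0 0 1;-60 -20 0 0 0 0 1;-60 -20 0 0 0 0 1;0 0 0 0 0 0 1"
}}

```text
time: 38.25
tool_pos: [0.489, -0.0878, 0.2284]
ee_rot: [-3.132, -0.012, 1.531]
wrist_force: [-0.8, -0.0, 0.3]
width: 0.0674
```

```bash
python3 - <<'E'
from h import *
o=st()
s=snapshot("wrist"); green(s,.076); print([(q,tips(s,q,z,.3)) for q,z in [("bar_face",.012),("scanner",.004),("scanner_window",.018),("scanner_mat",0),("label",.046)]])
s2=snapshot("scene"); print([(q,tips(s2,q,z,.3)) for q,z in [("scanner",.004),("scanner_window",.018),("scanner_mat",0),("label",.046)]])
cv2.imwrite("pics/w11.png",s["img"])
i=cv2.inRange(cv2.cvtColor(s["img"],cv2.COLOR_BGR2HSV),(4,150,80),(16,255,255))
E
```

```text
t 38.25 p [0.489, -0.0878, 0.2284] rpy [-3.132, -0.012, 1.531] F [-0.8, -0.0, 0.3] w 0.0674 q [-0.3, -0.03, 1.44, 0.01, 1.74, -0.26]
top [0.5954, -0.1641] yaw -2.1 [27.2, 9.7] [435. 294.]
[('bar_face', [(0.85, [416.0, 252.0], [0.5909, -0.142, 0.012])]), ('scanner', [(0.62, [247.0, 377.0], [0.3812, -0.3057, 0.004])]), ('scanner_window', []), ('scanner_mat', [(0.57, [246.0, 375.0], [0.3798, -0.3058, 0.0])]), ('label', [(0.67, [408.0, 360.0], [0.5775, -0.2576, 0.046])])]
[('scanner', [(0.85, [313.0, 165.0], [0.2109, -0.3124, 0.004]), (0.58, [278.0, 193.0], [0.3846, -0.295, 0.004])]), ('scanner_window', [(0.59, [275.0, 174.0], [0.3362, -0.3554, 0.018]), (0.58, [318.0, 149.0], [0.1515, -0.3462, 0.018])]), ('scanner_mat', [(0.73, [276.0, 194.0], [0.3877, -0.3012, 0.0])]), ('label', [(0.93, [236.0, 224.0], [0.5822, -0.2453, 0.046])])]
```

View pics/w11.png

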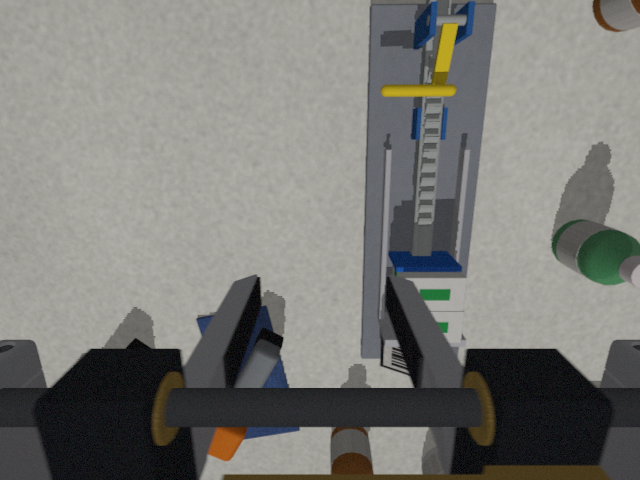

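```bash
python3 - <<'E'
from h import *
plan([.392,-.285,.23],Rt=R.from_euler("xyz",[np.pi,0,np.radians(62)]),hand=1,n=5)
E
```

```text
5 rows:
-41 -18.6 -0.7 -0.1 -0.1 5.2 1; -42.6 -14.7 -0.6 -0.1 -0.1 5.2 1; -43.7 -10.8 -0.5 -0.1 -0.1 5.2 1; -44.5 -6.7 -0.4 -0.1 -0.1 5.2 1; -45 -2.6 -0.3 -0.1 -0.1 5.2 1
```

{"fn": "arm_command", "kwargs": {
  "commands": "-41 -19 0 0 0 5.2 1; -43 -15 0 0 0 5.2 1; -44 -11 0 0 0 5.2 1; -45 -7 0 0 0 5.2 1; -45 -3 0 0 0 5.2 1;0 0 0 0 0 0 1"
}}

```text
time: 39.55
tool_pos: [0.3888, -0.2894, 0.2265]
ee_rot: [-3.13, -0.01, 1.078]
wrist_force: [-0.9, 1.4, -0.2]
width: 0.0941
```

```bash
python3 - <<'E'
from h import *
o=st()
s=snapshot("wrist"); cv2.imwrite("pics/w12.png",s["img"])
print([(q,tips(s,q,z,.3)) for q,z in [("scanner",.004),("scanner_window",.018),("scanner_mat",0)]])
h=cv2.cvtColor(s["img"],cv2.COLOR_BGR2HSV)
for nm,lo,hi,z in [("orange",(4,150,80),(18,255,255),.062),("mat",(105,80,30),(125,255,200),.004)]:
    m=cv2.inRange(h,lo,hi); m[345:]=0
    n,l,a,c=cv2.connectedComponentsWithStats(m); i=1+a[1:,4].argmax(); r=cv2.minAreaRect(np.argwhere(l==i)[:,::-1].astype(np.float32))
    P=np.array([ray(s,p,z)[:2] for p in cv2.boxPoints(r)]); print(nm,a[i],P.round(3).tolist(),P.mean(0))
E
```

```text
t 39.55 p [0.3888, -0.2894, 0.2265] rpy [-3.13, -0.01, 1.078] F [-0.9, 1.4, -0.2] w 0.0941 q [-0.76, -0.05, 1.47, 0.01, 1.74, -0.27]
[('scanner', [(0.68, [203.0, 294.0], [0.2099, -0.3141, 0.004]), (0.64, [328.0, 222.0], [0.3837, -0.3058, 0.004])]), ('scanner_window', []), ('scanner_mat', [(0.85, [329.0, 221.0], [0.3852, -0.3065, 0.0])])]
orange [ 301  254   49   55 2281] [[0.323, -0.358], [0.353, -0.309], [0.394, -0.333], [0.365, -0.383]] [ 0.35867826 -0.34557773]
mat [ 247  129   82  124 4694] [[0.327, -0.221], [0.414, -0.207], [0.433, -0.306], [0.343, -0.325]] [ 0.37927985 -0.2648664 ]
```

View pics/w12.png

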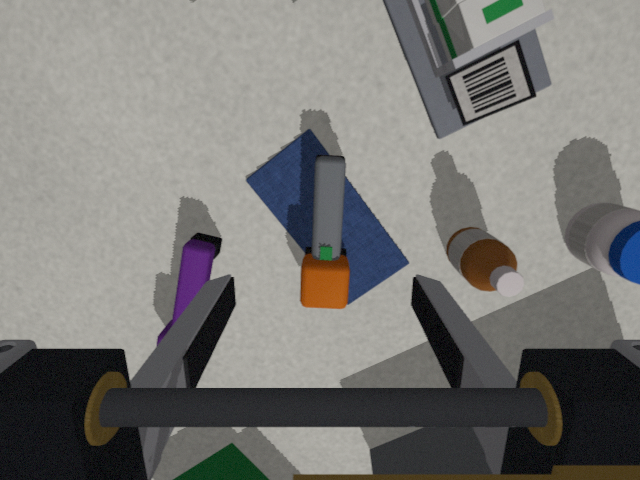

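```bash
python3 - <<'E'
from h import *
o=robot.get_obs(); s=snapshot("wrist")
a=ray(s,(330.5,158),.052); b=ray(s,(327,250),.052); c=ray(s,(325,281),.062)
print("rear",a,"hfront",b,np.linalg.norm(a-b),"head",c)
d=(c-a)[:2]; th=np.arctan2(d[1],d[0]); u=d/np.linalg.norm(d); print("len",np.linalg.norm(d),"yaw",np.degrees(th))
org=[(a[:2]+u*.075),(c[:2]-u*.055)]; print("origin",org)
print("mat",np.mean([ray(s,p,.004)[:2] for p in [(247,181),(312,130),(408,262),(345,303)]],0))
print("label",ray(s,(491,84),.046), pix(D(-.014,-.192,.046),s))
g=np.mean(org,0)-.005*u
plan([g[0],g[1],.10],Rt=R.from_euler("xyz",[np.pi,0,th+np.pi]),hand=.75,n=3)
E
```

```text
rear [ 0.42237577 -0.23823023  0.052     ] hfront [ 0.37697879 -0.3175243   0.052     ] 0.09136977923856944 head [ 0.36144342 -0.34276255  0.062     ]
len 0.12099486135592895 yaw -120.23809495816812
origin [array([ 0.38460618, -0.30302574]), array([ 0.38914112, -0.29524584])]
mat [ 0.38737157 -0.30427195]
label [ 0.58091891 -0.24822868  0.046     ] [487.22864002  88.74978891]
3 rows:
-3.1 1.4 42.3 -0.2 -0.2 0.8 0.8; -2.9 1.3 42.3 -0.2 -0.2 0.8 0.8; -2.8 1.2 42.3 -0.2 -0.2 0.8 0.8
```

{"fn": "arm_command", "kwargs": {
  "commands": "-3 1 42 0 0 0.8 0.75; -3 1 42 0 0 0.8 0.75;-3 1 42 0 0 0.8 0.75"
}}

```text
time: 40.17
tool_pos: [0.3937, -0.2934, 0.1033]
ee_rot: [3.14, -0.008, 1.05]
wrist_force: [0.1, 0.2, 0.4]
width: 0.0709
```

```bash
python3 - <<'E'
from h import *
o=st()
plan([.3885,-.2970,.06],Rt=R.from_euler("xyz",[np.pi,0,np.radians(59.8)]),hand=.75,n=1)
s=snapshot("wrist"); print([(q,tips(s,q,z,.3)) for q,z in [("scanner",.004),("scanner_mat",0)]])
E
```

```text
t 40.17 p [0.3937, -0.2934, 0.1033] rpy [3.14, -0.008, 1.05] F [0.1, 0.2, 0.4] w 0.0709 q [-0.76, -0.0, 1.67, 0.01, 1.48, -0.24]
1 rows:
-6 -2.8 43.3 0.1 -0.4 0.3 0.8
[('scanner', [(0.96, [321.0, 257.0], [0.3852, -0.3052, 0.004]), (0.59, [150.0, 356.0], [0.2104, -0.3106, 0.004])]), ('scanner_mat', [])]
```

{"fn": "arm_command", "kwargs": {
  "commands": "-7 -2.5 43 0 -0.4 0.3 0.75"
}}

```text
time: 40.45
tool_pos: [0.3904, -0.2993, 0.0644]
ee_rot: [3.135, 0.001, 1.046]
wrist_force: [0.2, -0.6, -1.0]
width: 0.0705
```

{"fn": "arm_command", "kwargs": {
  "commands": "0 0 20 0 0 0 0.75"
}}

```text
time: 40.58
tool_pos: [0.3909, -0.299, 0.0447]
ee_rot: [3.135, 0.001, 1.048]
wrist_force: [0.3, 0.1, -0.1]
width: 0.0704
```

```bash
python3 - <<'E'
from h import *
o=st()
plan([.3883,-.2985,.02],Rt=R.from_euler("xyz",[np.pi,0,np.radians(59.8)]),hand=.75,n=1)
E
```

```text
t 40.58 p [0.3909, -0.299, 0.0447] rpy [3.135, 0.001, 1.048] F [0.3, 0.1, -0.1] w 0.0704 q [-0.77, 0.04, 1.74, 0.0, 1.35, -0.25]
1 rows:
-0.9 -2.7 24.7 0.4 0 0.2 0.8
```

{"fn": "arm_command", "kwargs": {
  "commands": "-1 -2.5 24 0.4 0 0.2 0.75"
}}

```text
time: 40.7
tool_pos: [0.3909, -0.3001, 0.0236]
ee_rot: [3.136, 0.002, 1.046]
wrist_force: [1.2, 0.3, 0.2]
width: 0.0704
```

{"fn": "arm_command", "kwargs": {
  "commands": "0 0 0 0 0 0 0.75"
}}

```text
time: 40.83
tool_pos: [0.3912, -0.2997, 0.0242]
ee_rot: [3.136, 0.002, 1.047]
wrist_force: [0.1, 0.1, 0.8]
width: 0.0706
```

{"fn": "arm_command", "kwargs": {
  "commands": "0 0 0 0 0 0 0;0 0 0 0 0 0 0;0 0 0 0 0 0 0;0 0 0 0 0 0 0;0 0 0 0 0 0 0;0 0 0 0 0 0 0;0 0 0 0 0 0 0"
}}

```text
time: 41.7
tool_pos: [0.3948, -0.3021, 0.0308]
ee_rot: [3.126, 0.004, 1.048]
wrist_force: [0.1, -0.1, 0.5]
width: 0.0303
```

{"fn": "arm_command", "kwargs": {
  "commands": "0 0 -30 0 0 0 0;0 0 -55 0 0 0 0;0 0 -55 0 0 0 0"
}}

```text
time: 42.08
tool_pos: [0.3897, -0.2974, 0.1662]
ee_rot: [-3.141, -0.0, 1.048]
wrist_force: [0.5, -0.8, -1.7]
width: 0.0301
```

```bash
python3 - <<'E'
from h import *
o=st()
plan([.455,-.2463,.17],Rt=R.from_euler("xyz",[np.pi,0,3.107]),hand=0,n=12)
E
```

```text
t 42.08 p [0.3897, -0.2974, 0.1662] rpy [-3.141, -0.0, 1.048] F [0.5, -0.8, -1.7] w 0.0301 q [-0.77, -0.03, 1.57, -0.0, 1.6, -0.24]
12 rows:
6.4 2.6 -0.3 -0 -0 -9.8 0; 5.9 3.6 -0.3 -0 -0 -9.8 0; 5.2 4.6 -0.3 -0 -0 -9.8 0; 4.3 5.4 -0.3 -0 -0 -9.8 0; 3.3 6.1 -0.3 -0 -0 -9.8 0; 2.2 6.5 -0.3 -0 -0 -9.8 0; 1.1 6.8 -0.3 -0 -0 -9.8 0; -0.1 6.9 -0.3 -0 -0 -9.8 0; -1.3 6.8 -0.3 -0 -0 -9.8 0; -2.4 6.5 -0.3 -0 -0 -9.8 0; -3.5 6 -0.3 -0 -0 -9.8 0; -4.5 5.3 -0.3 -0 -0 -9.8 0
```

{"fn": "arm_command", "kwargs": {
  "commands": "6 3 -1 0 0 -9.8 0; 6 4 -1 0 0 -9.8 0; 5 5 -1 0 0 -9.8 0; 4 5 -1 0 0 -9.8 0; 3 6 0 0 0 -9.8 0; 2 6.5 0 0 0 -9.8 0; 1 7 0 0 0 -9.8 0; 0 7 0 0 0 -9.8 0; -1 7 0 0 0 -9.8 0; -2.5 6.5 0 0 0 -9.8 0; -3.5 6 0 0 0 -9.8 0; -4.5 5 0 0 0 -9.8 0"
}}

```text
time: 43.58
tool_pos: [0.4559, -0.2454, 0.1697]
ee_rot: [-3.141, -0.001, -3.116]
wrist_force: [-0.4, 0.2, -1.8]
width: 0.0302
```

{"fn": "arm_command", "kwargs": {
  "commands": "0 0 0 0 0 0 0"
}}

```text
time: 43.7
tool_pos: [0.4559, -0.2451, 0.169]
ee_rot: [-3.141, -0.002, -3.117]
wrist_force: [-0.5, 0.6, -2.3]
width: 0.0298
```

```bash
python3 - <<'E'
from h import *
o=st()
plan([.468,-.2463,.128],Rt=R.from_euler("xyz",[np.pi,0,3.107]),hand=0,n=1)
s=snapshot("wrist"); cv2.imwrite("pics/w13.png",s["img"])
s=snapshot("scene"); print([(q,tips(s,q,z,.3)) for q,z in [("scanner_window",.15),("label",.046)]])
E
```

```text
t 43.7 p [0.4559, -0.2451, 0.169] rpy [-3.141, -0.002, -3.117] F [-0.5, 0.6, -2.3] w 0.0298 q [-0.6, 0.03, 1.51, -0.0, 1.61, -2.2]
1 rows:
-12.2 -1.5 41 -0 -0.1 3.4 0
[('scanner_window', [(0.87, [315.0, 149.0], [0.3009, -0.2207, 0.15]), (0.7, [246.0, 181.0], [0.5265, -0.2509, 0.15]), (0.56, [277.0, 363.0], [0.8373, 0.1789, 0.15]), (0.42, [325.0, 288.0], [0.6563, 0.1293, 0.15])]), ('label', [(0.9, [235.0, 223.0], [0.5809, -0.2496, 0.046])])]
```

{"fn": "arm_command", "kwargs": {
  "commands": "-6 -1 20 0 0 1.7 0;-6 -1 18 0 0 1.7 0"
}}

```text
time: 44.15
tool_pos: [0.4686, -0.2488, 0.1327]
ee_rot: [-3.138, 0.002, 3.1]
wrist_force: [0.6, 0.1, -2.0]
width: 0.0301
```

{"fn": "arm_command", "kwargs": {
  "commands": "0 0 0 0 0 0 0;0 0 0 0 0 0 0;0 0 0 0 0 0 0"
}}

```text
time: 44.52
tool_pos: [0.468, -0.2487, 0.1316]
ee_rot: [-3.139, -0.0, 3.099]
wrist_force: [0.1, 0.1, -1.7]
width: 0.0299
```

```bash
python3 - <<'E'
from h import *
o=st()
plan([.468,-.2463,.128],Rt=R.from_euler("xyz",[np.pi,0,3.107]),hand=0,n=1)
s=snapshot("scene"); cv2.imwrite("pics/s14.png",cv2.resize(s["img"][130:280,180:380],(800,600),interpolation=3)); print([(q,tips(s,q,z,.3)) for q,z in [("scanner_window",.115),("label",.046)]])
s=snapshot("side"); print([(q,tips(s,q,z,.3)) for q,z in [("scanner_window",.115),("label",.046)]])
E
```

```text
t 44.52 p [0.468, -0.2487, 0.1316] rpy [-3.139, -0.0, 3.099] F [0.1, 0.1, -1.7] w 0.0299 q [-0.59, 0.07, 1.54, -0.0, 1.53, -2.12]
1 rows:
0.1 2.4 3.6 -0.1 -0 -0.4 0
[('scanner_window', [(0.66, [242.0, 196.0], [0.5463, -0.25, 0.115]), (0.66, [316.0, 149.0], [0.2631, -0.2507, 0.115]), (0.35, [244.0, 245.0], [0.6616, -0.112, 0.115])]), ('label', [])]
[('scanner_window', [(0.86, [363.0, 191.0], [0.5575, -0.2634, 0.115]), (0.8, [493.0, 265.0], [0.1093, -0.2406, 0.115])]), ('label', [(0.98, [356.0, 209.0], [0.5779, -0.2592, 0.046]), (0.49, [187.0, 349.0], [0.4469, 0.4143, 0.046])])]
```

View pics/s14.png

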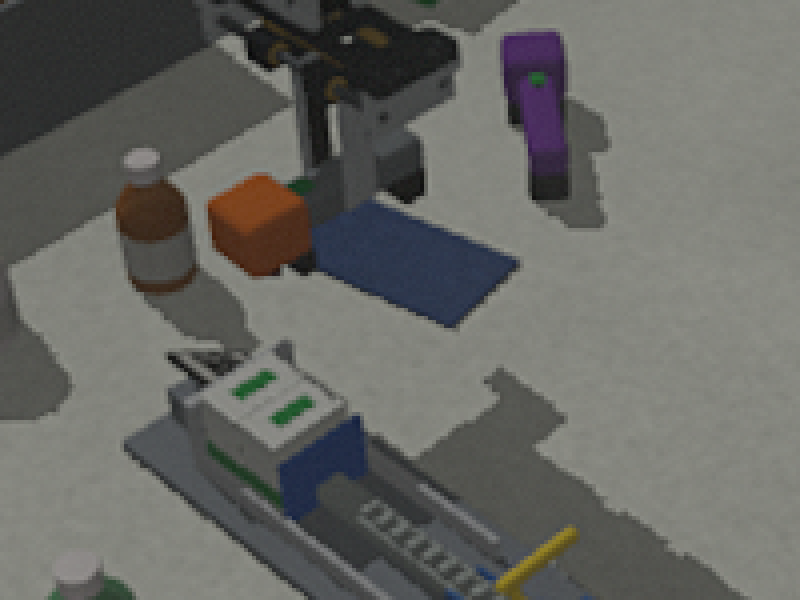

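{"fn": "arm_command", "kwargs": {
  "commands": "0 0 0 0 0 0 0;0 0 0 0 0 0 0;0 0 0 0 0 0 0;0 0 0 0 0 0 0;0 0 0 0 0 0 0;0 0 0 0 0 0 0;0 0 0 0 0 0 0;0 0 0 0 0 0 0;0 0 0 0 0 0 0;0 0 0 0 0 0 0;0 0 0 0 0 0 0;0 0 0 0 0 0 0"
}}

```text
time: 46.32
tool_pos: [0.4679, -0.2485, 0.1315]
ee_rot: [-3.139, -0.0, 3.099]
wrist_force: [-0.1, -0.2, -1.8]
width: 0.0301
```

{"fn": "arm_command", "kwargs": {
  "commands": "0 0 0 0 0 0 0;0 0 0 0 0 0 0;0 0 0 0 0 0 0;0 0 0 0 0 0 0;0 0 0 0 0 0 0;0 0 0 0 0 0 0;0 0 0 0 0 0 0;0 0 0 0 0 0 0;0 0 0 0 0 0 0;0 0 0 0 0 0 0;0 0 0 0 0 0 0;0 0 0 0 0 0 0"
}}

```text
time: 47.82
tool_pos: [0.4679, -0.2486, 0.1315]
ee_rot: [-3.139, -0.0, 3.099]
wrist_force: [0.1, 0.6, -2.0]
width: 0.0298
```

```bash
python3 - <<'E'
from h import *
o=st()
a=dict(o); a["tool_pos"]=np.array(o["tool_pos"])+[-.01,0,.04]
plan([.390,-.300,.16],Rt=R.from_euler("xyz",[np.pi,0,1.048]),hand=0,n=12,start=a)
E
```

```text
t 47.83 p [0.4679, -0.2486, 0.1315] rpy [-3.139, -0.0, 3.099] F [0.1, 0.6, -2.0] w 0.0298 q [-0.59, 0.07, 1.54, -0.0, 1.53, -2.12]
12 rows:
5.5 -4.5 1 -0 0 9.8 0; 4.6 -5.4 1 -0 0 9.8 0; 3.6 -6.1 1 -0 0 9.8 0; 2.6 -6.6 1 -0 0 9.8 0; 1.4 -7 1 -0 0 9.8 0; 0.2 -7.1 1 -0 0 9.8 0; -1 -7 1 -0 0 9.8 0; -2.2 -6.7 1 -0 0 9.8 0; -3.3 -6.3 1 -0 0 9.8 0; -4.3 -5.6 1 -0 0 9.8 0; -5.2 -4.8 1 -0 0 9.8 0; -6 -3.8 1 -0 0 9.8 0
```

{"fn": "arm_command", "kwargs": {
  "commands": "10 0 -40 0 0 0 0"
}}

```text
time: 47.95
tool_pos: [0.456, -0.2466, 0.1678]
ee_rot: [3.139, -0.008, 3.1]
wrist_force: [-0.1, 0.6, -2.0]
width: 0.0298
```

{"fn": "arm_command", "kwargs": {
  "commands": "5.5 -4.5 1 0 0 9.8 0; 4.5 -5.5 1 0 0 9.8 0; 3.5 -6 1 0 0 9.8 0; 2.5 -6.5 1 0 0 9.8 0; 1.5 -7 1 0 0 9.8 0; 0 -7 1 0 0 9.8 0; -1 -7 1 0 0 9.8 0; -2 -7 1 0 0 9.8 0; -3 -6 1 0 0 9.8 0; -4 -5.5 1 0 0 9.8 0; -5 -5 1 0 0 9.8 0; -6 -4 1 0 0 9.8 0"
}}

```text
time: 49.45
tool_pos: [0.3866, -0.2974, 0.1611]
ee_rot: [3.139, 0.002, 0.979]
wrist_force: [-0.1, -0.4, -2.1]
width: 0.0299
```

{"fn": "arm_command", "kwargs": {
  "commands": "0 0 0 0 0 0 0"
}}

```text
time: 49.58
tool_pos: [0.3863, -0.2975, 0.1611]
ee_rot: [3.139, 0.002, 0.98]
wrist_force: [0.1, -0.6, -1.5]
width: 0.03
```

```bash
python3 - <<'E'
from h import *
o=st()
plan([.389,-.300,.08],Rt=R.from_euler("xyz",[np.pi,0,1.048]),hand=0,n=2)
E
```

```text
t 49.58 p [0.3863, -0.2975, 0.1611] rpy [3.139, 0.002, 0.98] F [0.1, -0.6, -1.5] w 0.03 q [-0.77, -0.04, 1.59, -0.0, 1.59, -0.18]
2 rows:
-0.2 1.7 40.5 0.1 0.1 -1.9 0; -0.3 1.7 40.5 0.1 0.1 -1.9 0
```

{"fn": "arm_command", "kwargs": {
  "commands": "0 1 40 0 0 -1.9 0; 0 1 40 0 0 -1.9 0"
}}

```text
time: 49.82
tool_pos: [0.3914, -0.3014, 0.0842]
ee_rot: [3.128, 0.005, 1.055]
wrist_force: [0.2, 0.1, -1.3]
width: 0.0297
```

{"fn": "arm_command", "kwargs": {
  "commands": "0 0 25 0 0 0 0"
}}

```text
time: 49.95
tool_pos: [0.3914, -0.3009, 0.0574]
ee_rot: [3.129, 0.004, 1.059]
wrist_force: [0.7, 0.5, -2.5]
width: 0.0299
```

{"fn": "arm_command", "kwargs": {
  "commands": "0 0 0 0 0 0 0"
}}

```text
time: 50.08
tool_pos: [0.3903, -0.2994, 0.0552]
ee_rot: [3.134, 0.002, 1.061]
wrist_force: [0.7, 0.8, -1.3]
width: 0.0303
```

```bash
python3 - <<'E'
from h import *
o=st()
plan([.389,-.300,.033],Rt=R.from_euler("xyz",[3.126,0.004,1.048]),hand=0,n=1)
E
```

```text
t 50.08 p [0.3903, -0.2994, 0.0552] rpy [3.134, 0.002, 1.061] F [0.7, 0.8, -1.3] w 0.0303 q [-0.77, 0.03, 1.73, -0.0, 1.37, -0.26]
1 rows:
-1.1 -1 22.2 -0.5 -0.1 0.8 0
```

{"fn": "arm_command", "kwargs": {
  "commands": "0 0 18 -0.5 0 0 0"
}}

```text
time: 50.2
tool_pos: [0.3923, -0.3011, 0.0397]
ee_rot: [3.12, 0.004, 1.064]
wrist_force: [-0.4, -0.7, -2.0]
width: 0.03
```

{"fn": "arm_command", "kwargs": {
  "commands": "0 0 4 0 0 0 0"
}}

```text
time: 50.32
tool_pos: [0.3923, -0.3008, 0.0358]
ee_rot: [3.121, 0.003, 1.065]
wrist_force: [-0.8, 0.3, -1.2]
width: 0.0301
```

{"fn": "arm_command", "kwargs": {
  "commands": "0 0 2 0 0 0 0"
}}

```text
time: 50.45
tool_pos: [0.3933, -0.3016, 0.0353]
ee_rot: [3.118, 0.004, 1.066]
wrist_force: [-0.0, 0.5, -1.4]
width: 0.0296
```

{"fn": "arm_command", "kwargs": {
  "commands": "0 0 0 0 0 0 0"
}}

```text
time: 50.58
tool_pos: [0.3939, -0.302, 0.0363]
ee_rot: [3.117, 0.005, 1.066]
wrist_force: [-0.3, 0.0, -1.9]
width: 0.0301
```

{"fn": "arm_command", "kwargs": {
  "commands": "0 -1 6 0.5 0 0 0"
}}

```text
time: 50.7
tool_pos: [0.394, -0.3025, 0.0316]
ee_rot: [3.123, 0.005, 1.066]
wrist_force: [-0.7, 0.4, -2.6]
width: 0.03
```

{"fn": "arm_command", "kwargs": {
  "commands": "0 0 3 0.3 0 0 0"
}}

```text
time: 50.82
tool_pos: [0.3937, -0.3023, 0.0305]
ee_rot: [3.13, 0.005, 1.066]
wrist_force: [-6.5, 6.0, 16.6]
width: 0.0299
```

Contact made. Release and retreat.

{"fn": "arm_command", "kwargs": {
  "commands": "0 0 0 0 0 0 0.6;0 0 0 0 0 0 0.7;0 0 0 0 0 0 0.7;0 0 0 0 0 0 0.7;0 0 0 0 0 0 0.7;0 0 0 0 0 0 0.7;0 0 -30 0 0 0 0.7;0 0 -60 0 0 0 0.7;0 0 -60 0 0 0 0.7;0 0 -60 0 0 0 0.7;0 0 0 0 0 0 0.7"
}}

```text
time: 52.2
tool_pos: [0.3918, -0.2999, 0.2459]
ee_rot: [3.131, 0.005, 1.066]
wrist_force: [0.1, 0.3, 0.4]
width: 0.0657
```

```bash
python3 - <<'E'
from h import *
o=st()
s=snapshot("wrist"); print([(q,tips(s,q,z,.3)) for q,z in [("scanner",.004),("scanner_mat",0)]]); 
s2=snapshot("scene"); print([(q,tips(s2,q,z,.3)) for q,z in [("scanner",.004),("pawl_grip",.057),("bar_handle",.079),("carton0",.01)]])
cv2.imwrite("pics/p15.png",np.hstack([cv2.resize(s["img"],(400,300)),cv2.resize(s2["img"][120:330,160:440],(400,300),interpolation=3)]))
E
```

```text
t 52.2 p [0.3918, -0.2999, 0.2459] rpy [3.131, 0.005, 1.066] F [0.1, 0.3, 0.4] w 0.0657 q [-0.77, -0.05, 1.43, -0.0, 1.75, -0.26]
[('scanner', [(0.76, [326.0, 211.0], [0.3914, -0.3133, 0.004]), (0.66, [195.0, 280.0], [0.2091, -0.3117, 0.004])]), ('scanner_mat', [(0.95, [317.0, 210.0], [0.3826, -0.3076, 0.0])])]
[('scanner', [(0.81, [275.0, 195.0], [0.3988, -0.2934, 0.004]), (0.78, [314.0, 165.0], [0.2096, -0.3098, 0.004])]), ('pawl_grip', [(0.47, [318.0, 266.0], [0.5582, 0.0235, 0.057])]), ('bar_handle', [(0.75, [359.0, 312.0], [0.6125, 0.1865, 0.079])]), ('carton0', [(0.86, [254.0, 253.0], [0.603, -0.1584, 0.01]), (0.76, [245.0, 246.0], [0.6, -0.1957, 0.01])])]
```

View pics/p15.png

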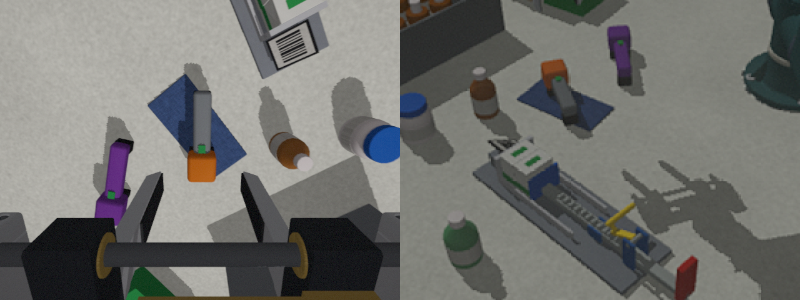

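Scanner lies level on its mat (within about 1 cm of the centre), the row is snug, the pawl is down and the bystanders have not moved. Handing in.

```bash
python3 -c "
from h import *
print(robot.close_job())"
```

```text
the job is handed in; nothing more can be done
None
```

The job is done and handed in at about 52 s of the 210 s allowed; `close_job` reported no verdict.

- **Pawl and bar:** I flipped the pawl to its end stop, where it stayed open. I then drew the bar out until it hit its stop, at about 49 N.
- **Cartons:** I found only two in the camera views. Both stand upright in the channel. I laid the pawl back on the teeth and pushed the bar in until it met about 15 N. The pictures show the row snug between pusher and stop, with the pawl down.
- **Scanner:** I held the orange scanner at the label from about 84 mm, square on, for more than 3 s, then laid it back on the mat. My last check puts it upright and about 1 cm from the mat's centre.
- **Bystanders:** none look moved in the last pictures.

- **Regrips:** my first try at the pawl rod closed above it, and my first grip on a carton was too shallow. I redid both. The shallow grip moved that carton about 1 cm on the table before I placed it.
- **Disagreements:** the camera readings of the label, pusher face and scanner differed by 5–20 mm. I used averages, which agree with the dispenser's given dimensions and stay within tolerance.

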